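# Run the stylus along the mould's joint

### The arm

A 6-joint arm with a two-finger parallel gripper is mounted at the origin on the work surface. World frame = base frame: x ahead of the robot, y to its left, z up, the work surface at z = 0. Lengths are in m, angles in rad, forces in N, time in s.
With the tool pointing down it reaches from about 0.375 to 0.975 m from the base axis. Payload 3.8 kg.
Tool frame: the origin (TCP) lies at the very end of the fingers, on their centre line; the grasp point (between the pads) lies 19 mm behind it; z points along the fingers, y is the direction in which the jaws open and shut (so a half turn about z gives the same grasp; the last joint's range is limited). The gripper opens to 88 mm and grips with 3 to 60 N. Pads are 18 mm wide; open, the fingers measure 123 mm over their backs; the gripper's body (75 mm by 187 mm) begins 45 mm behind the grasp point.
Start: joints at [1.09, 0.264, 1.604, -0, 1.274, -0.037], TCP at [0.29, 0.61, 0.202] pointing down, gripper open.
Joint ranges: [-2.63, 2.63], [-0.94, 2.18], [0.31, 2.57], [-1.31, 4.45], [0, 2.66], [-2.55, 2.55]. Speed limits (rad/s): [2.57, 2.57, 3.14, 3.14, 3.14, 3.14].

### API

Orientations are given as a rotation vector (axis times angle).
In Python, from plant import state, optics, bot gives the robot as it stands. The module is installed in compiled form; this text tells all that it offers.
- The arm moves only by the tool step_arm, never from a script. Its argument "moves" is one flat list of numbers, 7 for each row, row after row: the turn, a rotation vector about the tool's x, y, z in degrees, then the shift along the tool's x, y, z in cm, then the closure, from 0 (fully open) to 1 (shut). In form: [rx, ry, rz, dx, dy, dz, hand, rx, ry, rz, dx, dy, dz, hand, ...]. A call has 1 to 20 rows; each row shifts and turns the commanded pose from where the row before left it, along the tool's axes as they then stand; what a row does not reach is not made up. A row lasts 1/8 s, in which the tool goes at most 62.5 mm and 10.7 degrees, less where a joint would pass 70% of its speed; a pose out of reach is approached as far as the arm can. A call with a gripper value outside its range is refused whole. The fingers move at their own pace and stop on an object; the grip force is fixed at half the most. Time passes only in rows, so rows that do not move let the fingers close. It gives the time, the measured TCP pose, the force and the opening at its end, in the units of the state.
- state(): the state, without advancing time (a new reading comes with each control period).
- optics.camera(name): name is "scene" or "top"; returns the picture (384x512x3 uint8, red, green, blue); there is no depth.
- optics.calibration(name): a dict with "fx", "fy", "cx", "cy" (pixels), "xyz" and "attitude" of the camera in the world. Camera axes: x right, y up, looking along -z (the intrinsics and any distortion apply to the point x, -y, -z); pixel columns grow to the right and rows downward; lengths in m; the calibration is good to about 2 mm. A picture is of the moment at which its call begins. calibration takes no time and is no camera call.
- bot.finish_job(): hands the job in, once; it reports no verdict.
The state is a dict: "t": time; "joint_pos": joint angles; "qd": joint speeds; "joint_torque": joint torques, N m; "ee_pos": TCP position; "eef_rot": TCP orientation; "force": force on the tool from outside, world axes, zero at the start; "torque": the same for the moment, N m; "finger_gap": opening from 0.0 (shut) to 1.0 (fully open).
Only numpy, scipy, OpenCV 4.12 (cv2) and the standard library are available. Lean on these libraries where they do the work, as an engineer would, in place of code of your own. Each camera call takes 0.05 s, during which the arm holds its last target.

### The job

Clear the joint of the plaster mould: take the cranked stylus from its wooden rest, put its tip down into the groove at the end beside the round pouring collar, and draw it slowly (about 3 cm per second) and gently along the whole dog-legged groove to the other end, keeping the tip down in the groove all the way. Then lay the stylus back on its rest as you found it, handle lying in both notches and tip hanging at the same end, and let go. Leave the other things on the table where they are.

Things in the scene. Friction and masses are not known exactly. Their poses are not given: they have to be found in the camera images.
- mould: Fixed white plaster block 180 x 130 mm (x, y), 60 mm high; origin under its centre. A groove 16 mm wide, 10 mm deep, flat floor, crosses its top, open at both ends; centreline, in mm of its x, y: (-90,-20), (-30,-20), (30,20), (90,20), straight between. A round pouring collar, 48 mm across, 12 mm high, stands on the top at (-58,32), beside the starting end.
- stylus: Cranked stylus: square wooden handle 100 mm long (its x), 18 x 18 mm, and a 7 mm round steel rod that leaves the +x end, and 80 mm from the handle's middle turns straight down to a rounded tip 45 mm below the handle's underside. Origin: middle of the handle's underside; z up. Weighs 60 to 130 g.
- stylus_tip (a point): lowest point of the stylus's rounded tip, at (80, 0, -45) mm in the stylus frame
- rest: Fixed wooden tool rest: base 130 x 70 x 10 mm, two posts 10 mm thick at x = +-36 mm, each with a notch 26 mm wide, 12 mm deep in its top; the handle lies along x in both notches, its underside 70 mm above the table, the tip hanging beyond the +x post. Origin under the base's centre.
- rest_seat (a point): where the stylus's origin belongs on the rest: midway between the notches, on their floor, 70 mm above the table
- rest_tip (a point): where the stylus's tip hangs when it lies properly on the rest, 80 mm along the rest's x, 25 mm above the table
- seam0 (a point): point on the groove's centreline, on its floor, 10 mm in from the end beside the pouring collar: the start
- seam1 (a point): point on the groove's centreline, on its floor, 1 of 8 equal steps (21.5 mm along the groove) after seam0
- seam2 (a point): point on the groove's centreline, on its floor, 2 of 8 equal steps (21.5 mm along the groove) after seam0
- seam3 (a point): point on the groove's centreline, on its floor, 3 of 8 equal steps (21.5 mm along the groove) after seam0
- seam4 (a point): point on the groove's centreline, on its floor, 4 of 8 equal steps (21.5 mm along the groove) after seam0
- seam5 (a point): point on the groove's centreline, on its floor, 5 of 8 equal steps (21.5 mm along the groove) after seam0
- seam6 (a point): point on the groove's centreline, on its floor, 6 of 8 equal steps (21.5 mm along the groove) after seam0
- seam7 (a point): point on the groove's centreline, on its floor, 7 of 8 equal steps (21.5 mm along the groove) after seam0
- seam8 (a point): point on the groove's centreline, on its floor, 10 mm in from the other end: the finish
- bowl: open clay bowl, rim 96 mm across, 42 mm high, bystander; origin under its centre
- spatula: metal spatula with a handle, 160 mm, lying flat, bystander
- disc: plaster disc 90 mm across, 20 mm thick, bystander; origin under its centre
- block: wooden block 90 x 50 x 30 mm, bystander; origin under its centre
- beaker_a: clay beaker 72 mm across, 105 mm high, bystander; origin under its centre
- beaker_b: clay beaker 72 mm across, 105 mm high, bystander; origin under its centre
- jar: lidded jar 70 mm across, 90 mm high, bystander; origin under its centre

How it is judged:
By the outcome, as a careful person would: the job done as asked, in the order asked, and still so for the second after the job is handed in, with the robot touching nothing.
It also fails if it takes over 59 s, if anything falls off the work surface, if the arm or the gripper's body presses on something with over 40 N, if the wrist force passes 120 N, or if a joint passes its speed limit or range.

## Working session

There is one attempt and no reset: what is moved stays moved. The work goes in short steps, Python scripts to look and compute and a tool call to move; the robot and the scene stay as the last step left them, time stands still between calls to the robot, and variables do not carry over. Pictures are saved under pics/ and viewed, and the job is handed in when it is done.

Besides the shell and the picture viewer there is one more tool, called after ">>>" as a command line: name --argument value ..., lists and objects as JSON in quotes. step_arm: Moves the arm, as the interface text tells. Its arguments: {"type":"object","properties":{"moves":{"type":"array","items":{"type":"number"}}},"required":["moves"]}

```bash
mkdir -p pics
python3 - <<'E'
from plant import state, optics, bot
import cv2
for n in ("scene","top"):
    im=optics.camera(n); cv2.imwrite(f"pics/{n}0.png",im[:,:,::-1]); 
    print(n,optics.calibration(n))
s=state(); print(s)
E
```

```text
scene {'fx': 424.3341196705718, 'fy': 424.3341196705718, 'cx': 255.1386415251742, 'cy': 192.62579810233007, 'xyz': array([ 1.29257371, -1.09010715,  1.12130099]), 'attitude': array([0.86534291, 0.26494659, 0.52405104])}
top {'fx': 407.12445346094626, 'fy': 407.12445346094626, 'cx': 262.13495011860186, 'cy': 190.3033116034991, 'xyz': array([ 0.51008685, -0.00878155,  1.57202571]), 'attitude': array([ 0.04416136, -0.01957793, -1.58619868])}
{'t': 0.1, 'joint_pos': array([ 1.09009199e+00,  2.64667963e-01,  1.60521080e+00, -1.91599326e-05,
        1.27367741e+00, -3.69033702e-02]), 'qd': array([ 5.85897258e-04, -1.64761168e-05, -2.07122614e-03, -1.49846220e-04,
       -4.65586528e-04, -1.04515830e-03]), 'joint_torque': array([-1.17748905e-04, -5.03618932e+01, -3.58071971e+01,  7.30836438e-02,
        2.33991008e-02, -3.45583248e-05]), 'ee_pos': array([0.28951709, 0.60898949, 0.20113358]), 'eef_rot': array([-6.91298352e-01, -3.06409141e+00,  2.98847673e-03]), 'force': array([ 0.25770234, -0.34085275, -0.7094295 ]), 'torque': array([-0.05151126, -0.06692663, -0.00336904]), 'finger_gap': 0.9997559921212287}
```

View pics/scene0.png

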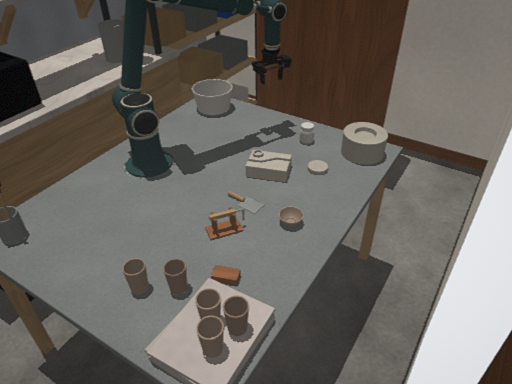

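View pics/top0.png

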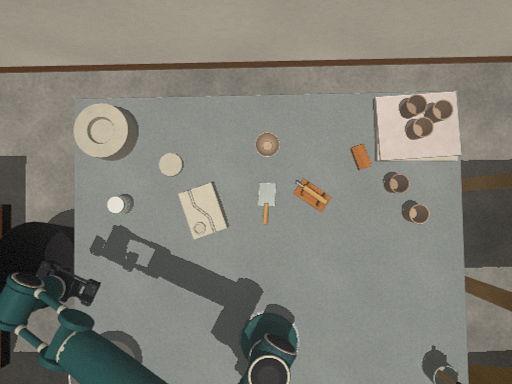

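Run:
```python
import cv2,numpy as np
t=cv2.imread("pics/top0.png"); s=cv2.imread("pics/scene0.png")
def c(im,x0,y0,x1,y1,k): return cv2.resize(im[y0:y1,x0:x1],None,fx=k,fy=k,interpolation=cv2.INTER_CUBIC)
a=c(t,170,172,235,247,6); b=c(t,285,170,340,220,7)
cv2.imwrite("pics/a1.png",a); cv2.imwrite("pics/b1.png",b)
cv2.imwrite("pics/c1.png",c(s,235,140,305,190,10)); cv2.imwrite("pics/d1.png",c(s,195,180,265,245,9))
```

```text
(no output)
```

View pics/a1.png

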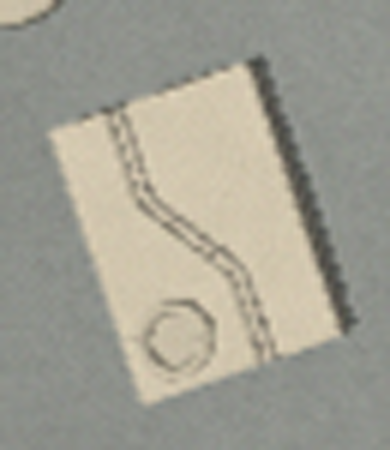

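View pics/b1.png

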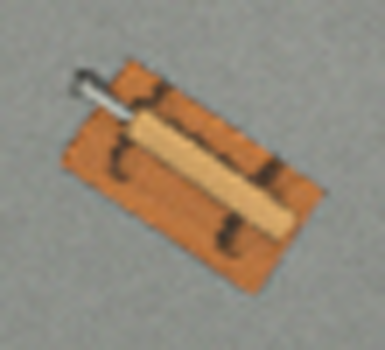

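View pics/c1.png

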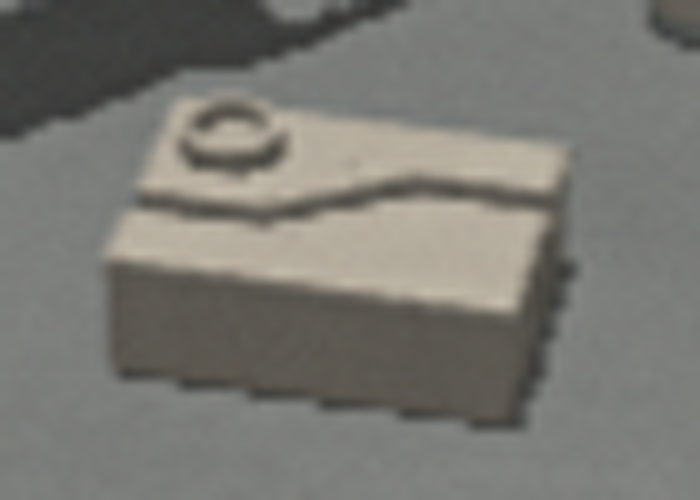

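View pics/d1.png

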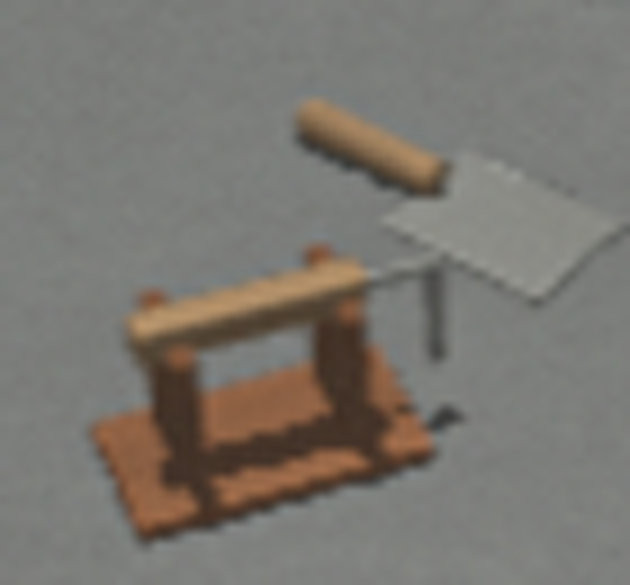

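```bash
cat > h.py <<'E'
import cv2,numpy as np
from scipy.spatial.transform import Rotation as R
from plant import state, optics, bot
def ray(n,uv,z):
    k=optics.calibration(n); uv=np.atleast_2d(np.array(uv,float))
    d=np.c_[(uv[:,0]-k['cx'])/k['fx'],-(uv[:,1]-k['cy'])/k['fy'],-np.ones(len(uv))]
    d=R.from_rotvec(k['attitude']).apply(d); o=k['xyz']
    return o+d*((z-o[2])/d[:,2])[:,None]
def proj(n,P):
    k=optics.calibration(n); p=R.from_rotvec(k['attitude']).inv().apply(np.atleast_2d(P)-k['xyz'])
    return np.c_[k['cx']+k['fx']*p[:,0]/-p[:,2],k['cy']-k['fy']*p[:,1]/-p[:,2]]
def big(m):
    n,l,st,c=cv2.connectedComponentsWithStats(m.astype(np.uint8)); i=1+np.argmax(st[1:,4]); return (l==i).astype(np.uint8)
E
python3 - <<'E'
from h import *
t=cv2.imread("pics/top0.png"); hsv=cv2.cvtColor(t,cv2.COLOR_BGR2HSV)
for p in [(190,200),(210,190),(250,200),(312,193),(305,190),(312,203),(220,230)]: print(p,t[p[1],p[0]],hsv[p[1],p[0]])
def win(m,x0,y0,x1,y1):
    o=np.zeros_like(m);o[y0:y1,x0:x1]=m[y0:y1,x0:x1];return o
m=win((t[:,:,2]>165)&(hsv[:,:,0]<30),170,172,235,247); m=cv2.morphologyEx(m.astype(np.uint8),cv2.MORPH_CLOSE,np.ones((7,7)))
m=big(m); print(m.sum())
c=cv2.findContours(m,cv2.RETR_EXTERNAL,cv2.CHAIN_APPROX_NONE)[0][0]
P=ray("top",c[:,0,:],0.06)[:,:2]*1000
r=cv2.minAreaRect(P.astype(np.float32)); print("mould",r)
b=big(win(hsv[:,:,1]>90,285,170,340,220))
c=cv2.findContours(b,cv2.RETR_EXTERNAL,cv2.CHAIN_APPROX_NONE)[0][0]
print(b.sum(),"base",cv2.minAreaRect((ray("top",c[:,0,:],0.01)[:,:2]*1000).astype(np.float32)))
h=big(win((hsv[:,:,1]>80)&(t[:,:,1]>128),285,170,340,220)); print(h.sum())
c=cv2.findContours(h,cv2.RETR_EXTERNAL,cv2.CHAIN_APPROX_NONE)[0][0]
ys,xs=np.nonzero(h);Q=ray("top",np.c_[xs,ys],.088)[:,:2]*1000; Qm=Q.mean(0);u=np.linalg.svd(Q-Qm)[2][0]; print("handle",Qm,np.degrees(np.arctan2(u[1],u[0])),cv2.minAreaRect((ray("top",c[:,0,:],0.088)[:,:2]*1000).astype(np.float32)))
E
```

```text
(190, 200) [156 178 190] [ 19  46 190]
(210, 190) [176 199 212] [ 19  43 212]
(250, 200) [136 142 141] [ 35  11 142]
(312, 193) [ 97 158 204] [ 17 134 204]
(305, 190) [ 88 144 185] [ 17 134 185]
(312, 203) [ 63 117 185] [ 13 168 185]
(220, 230) [143 155 152] [ 38  20 155]
1696
mould ((500.41455078125, 240.20150756835938), (181.64443969726562, 131.2100830078125), 18.41071319580078)
606 base ((553.4490356445312, -174.92295837402344), (129.62857055664062, 69.8755874633789), 54.713104248046875)
117
handle [ 551.49964328 -178.1436209 ] -126.4654916068351 ((551.7416381835938, -177.94189453125), (96.53548431396484, 16.07424545288086), 52.91905212402344)
```

```bash
cat >> h.py <<'E'
def rect(n,im,c,yaw,z,hx,hy,k=3):
    # rectified: columns= local x from -hx..hx mm, rows = local y from +hy..-hy, k px/mm
    X,Y=np.meshgrid(np.arange(-hx,hx,1/k),np.arange(hy,-hy,-1/k))
    a=np.radians(yaw); W=np.c_[c[0]+(X*np.cos(a)-Y*np.sin(a)).ravel()/1e3,c[1]+(X*np.sin(a)+Y*np.cos(a)).ravel()/1e3,np.full(X.size,z)]
    p=proj(n,W).astype(np.float32)
    return cv2.remap(im,p[:,0].reshape(X.shape),p[:,1].reshape(X.shape),cv2.INTER_CUBIC)
E
python3 - <<'E'
from h import *
C=(.5004,.2402)
for n in("top","scene"):
    im=cv2.imread(f"pics/{n}0.png"); r=rect(n,im,C,18.4,.06,110,85)
    g=r.mean(2)
    # outer edges
    def edge(prof,lo,hi,off): # strongest gradient
        i=np.argmax(np.abs(np.gradient(cv2.GaussianBlur(prof[None],(0,0),2)[0])[lo:hi]))+lo; return i/3-off
    for x in (-70,-40,0,40,70):
        p=g[:,int((x+110)*3)-6:int((x+110)*3)+7].mean(1)
        print(n,x,"y+ edge",85-edge(p,30,90,0)," y-",85-edge(p,420,480,0), "groove dark rows", end=' ')
        ce=-20 if x<-30 else 20 if x>30 else x*2/3
        i0=int((85-ce-14)*3); q=p[i0:i0+84]; w=np.clip(np.median(q)-q,0,None); print("centre",round(85-(i0+(w*np.arange(84)).sum()/w.sum())/3,1),"expect",ce)
    for y in (-50,-35,0,45):
        p=g[int((85-y)*3)-6:int((85-y)*3)+7].mean(0)
        print(n,"y",y,"x- ",edge(p,30,90,110),"x+",edge(p,570,630,110))
    for P in ([(-90,-20),(-30,-20),(30,20),(90,20)],[(-90,-65),(90,-65),(90,65),(-90,65),(-90,-65)]):
        cv2.polylines(r,[np.array([((x+110)*3,(85-y)*3) for x,y in P],np.int32)],False,(0,0,255),1)
    cv2.imwrite(f"pics/r_{n}.png",r)
E
```

```text
top -70 y+ edge 63.33333333333333  y- -67.0 groove dark rows centre -21.1 expect -20
top -40 y+ edge 64.0  y- -66.33333333333334 groove dark rows centre -18.5 expect -20
top 0 y+ edge 62.33333333333333  y- -66.66666666666666 groove dark rows centre 3.8 expect 0.0
top 40 y+ edge 64.0  y- -66.66666666666666 groove dark rows centre 22.6 expect 20
top 70 y+ edge 64.0  y- -66.0 groove dark rows centre 20.9 expect 20
top y -50 x-  -90.33333333333333 x+ 88.66666666666666
top y -35 x-  -91.0 x+ 88.33333333333334
top y 0 x-  -90.33333333333333 x+ 88.66666666666666
top y 45 x-  -90.66666666666667 x+ 88.0
scene -70 y+ edge 55.66666666666667  y- -61.66666666666666 groove dark rows centre -16.3 expect -20
scene -40 y+ edge 69.33333333333333  y- -61.66666666666666 groove dark rows centre -15.2 expect -20
scene 0 y+ edge 68.33333333333333  y- -61.33333333333334 groove dark rows centre 5.2 expect 0.0
scene 40 y+ edge 69.0  y- -61.0 groove dark rows centre 23.4 expect 20
scene 70 y+ edge 68.66666666666667  y- -61.33333333333334 groove dark rows centre 22.6 expect 20
scene y -50 x-  -92.66666666666667 x+ 88.33333333333334
scene y -35 x-  -92.33333333333333 x+ 87.66666666666666
scene y 0 x-  -92.33333333333333 x+ 88.66666666666666
scene y 45 x-  -93.66666666666667 x+ 86.0
```

View pics/r_top.png

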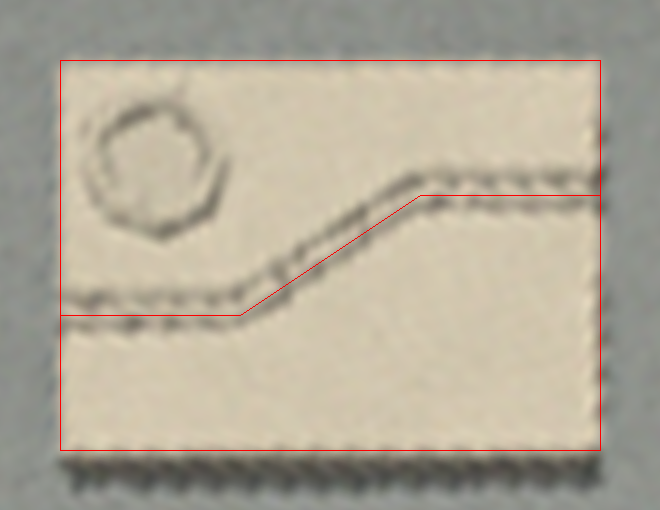

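View pics/r_scene.png

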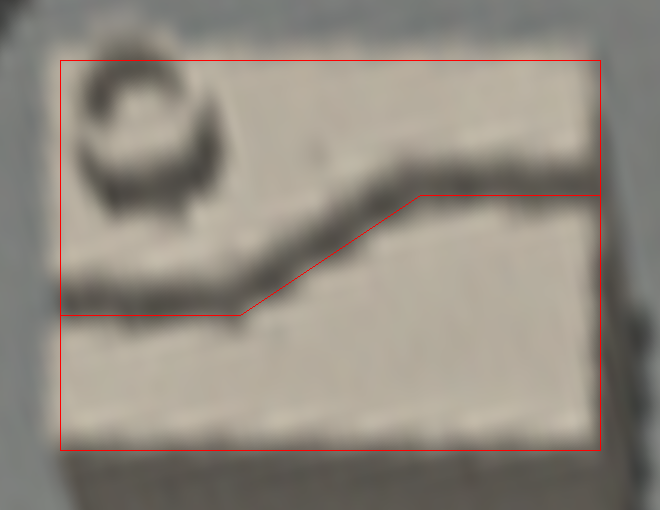

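Run:
```python
from h import *
C=(.5004,.2402)
for n in("top","scene"):
    im=cv2.imread(f"pics/{n}0.png"); g=rect(n,im,C,18.4,.06,110,85).mean(2)
    for x0,x1,c in((-85,-36,-20),(36,85,20)):
        p=g[:,int((x0+110)*3):int((x1+110)*3)].mean(1)
        print(n,c,[(y,int(p[int((85-c-y)*3)])) for y in range(16,-17,-1)])
    # along diagonals: sample perpendicular
    prof=[]
    d=np.array([60,40])/np.hypot(60,40); nn=np.array([-d[1],d[0]])
    for o in range(16,-17,-1):
        v=[]
        for s in np.arange(-25,25,.5):
            x,y=d*s+nn*o; v.append(g[int((85-y)*3),int((x+110)*3)])
        prof.append((o,int(np.mean(v))))
    print(n,"diag",prof)
t=cv2.imread("pics/top0.png").mean(2).astype(int)
print(t[178:200,184:204])
print(t[212:232,200:220])
```

```text
top -20 [(16, 193), (15, 194), (14, 195), (13, 195), (12, 193), (11, 190), (10, 183), (9, 175), (8, 166), (7, 157), (6, 152), (5, 152), (4, 157), (3, 166), (2, 173), (1, 174), (0, 168), (-1, 158), (-2, 150), (-3, 147), (-4, 152), (-5, 164), (-6, 177), (-7, 188), (-8, 195), (-9, 198), (-10, 197), (-11, 195), (-12, 194), (-13, 194), (-14, 194), (-15, 194), (-16, 194)]
top 20 [(16, 195), (15, 195), (14, 196), (13, 196), (12, 194), (11, 190), (10, 183), (9, 174), (8, 165), (7, 156), (6, 151), (5, 152), (4, 159), (3, 169), (2, 177), (1, 178), (0, 172), (-1, 161), (-2, 152), (-3, 150), (-4, 155), (-5, 165), (-6, 178), (-7, 189), (-8, 196), (-9, 198), (-10, 197), (-11, 195), (-12, 194), (-13, 193), (-14, 193), (-15, 193), (-16, 193)]
top diag [(16, 193), (15, 193), (14, 194), (13, 195), (12, 196), (11, 194), (10, 188), (9, 176), (8, 162), (7, 150), (6, 145), (5, 151), (4, 163), (3, 175), (2, 179), (1, 173), (0, 161), (-1, 148), (-2, 141), (-3, 145), (-4, 157), (-5, 172), (-6, 184), (-7, 192), (-8, 195), (-9, 195), (-10, 194), (-11, 193), (-12, 193), (-13, 193), (-14, 193), (-15, 193), (-16,
[... 3967 characters left out ...]
 197 196
  194 198]
 [185 189 182 150 132 186 196 193 192 188 158 160 172 149 193 196 195 198
  193 195]
 [184 184 188 173 121 134 194 193 193 196 174 152 179 115 148 197 192 192
  194 194]
 [183 188 187 189 159 139 193 192 193 192 180 166 181 151 148 200 192 193
  195 194]
 [186 184 183 180 166 153 195 194 193 192 191 174 159 180 159 191 193 191
  191 190]
 [187 181 177 171 171 159 194 192 190 192 193 168 145 181 163 168 197 195
  196 192]
 [184 183 188 186 161 143 199 196 195 193 191 180 129 137 163 142 198 195
  196 194]
 [187 183 183 185 167 152 193 195 189 190 194 195 164 136 182 151 188 188
  186 180]
 [186 171 168 182 168 181 193 192 189 194 191 195 171 150 185 143 133 155
  143 133]]
```

Run:
```python
from h import *
C=(.5534,-.1749)
for n in("top","scene"):
    im=cv2.imread(f"pics/{n}0.png"); o=[]
    for z in(.01,.088):
        r=rect(n,im,C,54,z,105,60)
        for P in ([(-65,-35),(65,-35),(65,35),(-65,35),(-65,-35)],[(-50,-9),(50,-9),(50,9),(-50,9),(-50,-9)],[(80,-5),(80,5)]):
            cv2.polylines(r,[np.array([((x+105)*3,(60-y)*3) for x,y in P],np.int32)],False,(0,0,255),1)
        o.append(r)
    cv2.imwrite(f"pics/q_{n}.png",cv2.resize(np.vstack(o),None,fx=.8,fy=.8))
```

```text
(no output)
```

View pics/q_top.png

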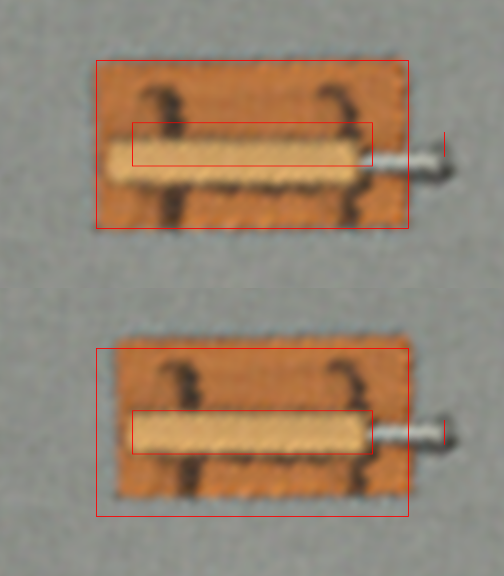

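View pics/q_scene.png

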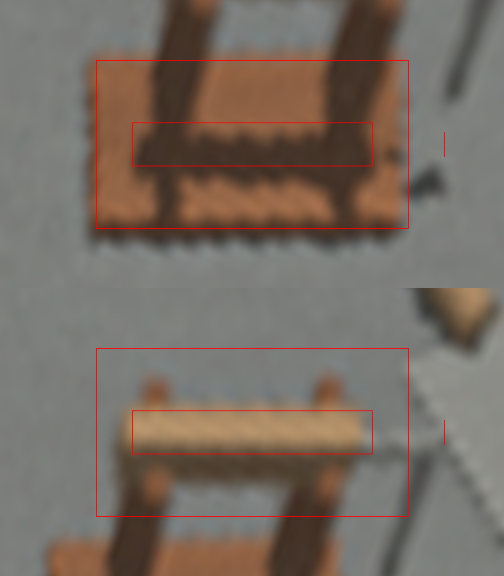

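>>> step_arm --moves '[0, 0, 0, -4.1, -4.25, 0.15, 0, 0, 0, 0, -4.1, -4.25, 0.15, 0, 0, 0, 0, -4.1, -4.25, 0.15, 0, 0, 0, 0, -4.1, -4.25, 0.15, 0, 0, 0, 0, -4.1, -4.25, 0.15, 0, 0, 0, 0, -4.1, -4.25, 0.15, 0, 0, 0, 0, -4.1, -4.25, 0.15, 0, 0, 0, 0, -4.1, -4.25, 0.15, 0, 0, 0, 0, -4.1, -4.25, 0.15, 0, 0, 0, 0, -4.1, -4.25, 0.15, 0, 0, 0, 0, -4.1, -4.25, 0.15, 0, 0, 0, 0, -4.1, -4.25, 0.15, 0, 0, 0, 0, -4.1, -4.25, 0.15, 0, 0, 0, 0, -4.1, -4.25, 0.15, 0, 0, 0, 10, 0, 0, 0, 0, 0, 0, 10, 0, 0, 0, 0, 0, 0, 10, 0, 0, 0, 0, 0, 0, 10, 0, 0, 0, 0, 0, 0, 10, 0, 0, 0, 0, 0, 0, 10, 0, 0, 0, 0]'

```text
t: 2.6
ee_pos: [0.5523, -0.1741, 0.1807]
eef_rot: [-2.137, -2.301, 0.001]
force: [1.1, -0.4, -0.8]
finger_gap: 1.001
```

>>> step_arm --moves '[0, 0, 10, 0, 0, 0, 0, 0, 0, 10, 0, 0, 0, 0, 0, 0, 10, 0, 0, 0, 0, 0, 0, 10.6, 0, 0, 0, 0, 0, 0, 0, 0, 0, 0, 0]'

```text
t: 3.22
ee_pos: [0.5524, -0.1741, 0.1808]
eef_rot: [-2.797, -1.428, 0.001]
force: [0.2, 0.9, 0.3]
finger_gap: 1.003
```

```bash
cat >> h.py <<'E'
def st():
    s=state(); r=R.from_rotvec(s['eef_rot']).as_matrix()
    print("t",round(s['t'],2),"p",np.round(s['ee_pos']*1e3,1),"yawX",round(np.degrees(np.arctan2(r[1,0],r[0,0])),2),"z",np.round(r[:,2],3),"F",np.round(s['force'],2),"gap",round(s['finger_gap'],3),"q",np.round(s['joint_pos'],2)); return s
def snap(tag):
    for n in("top","scene"): cv2.imwrite(f"pics/{n}_{tag}.png",optics.camera(n)[:,:,::-1])
E
python3 - <<'E'
from h import *
s=st(); snap("1")
P=s['ee_pos']
t=cv2.imread("pics/top_1.png");c=cv2.imread("pics/scene_1.png")
print(proj("top",P),proj("scene",P))
def cr(im,cen,w,k):
    x0,y0=(np.array(cen)-w).astype(int); x0=max(x0,0);y0=max(y0,0); o=cv2.resize(im[y0:y0+2*w,x0:x0+2*w],None,fx=k,fy=k,interpolation=cv2.INTER_CUBIC); return o,(x0,y0)
o=[]
for n,im in(("top",t),("scene",c)):
    p=proj(n,P)[0]; a,(x0,y0)=cr(im,p,32,6); q=((p-[x0,y0]+.5)*6).astype(int); cv2.drawMarker(a,tuple(int(v) for v in q),(0,0,255),cv2.MARKER_CROSS,14,1); o.append(a); print(n,x0,y0)
cv2.imwrite("pics/g1.png",np.hstack(o))
E
```

```text
t 3.23 p [ 552.4 -174.1  180.8] yawX 54.09 z [-0.001  0.    -1.   ] F [0.17 0.92 0.31] gap 1.003 q [-0.35  0.1   1.84  0.    1.21  0.28]
[[316.87233776 193.60373225]] [[221.49097877 192.89308639]]
top 284 161
scene 189 160
```

View pics/g1.png

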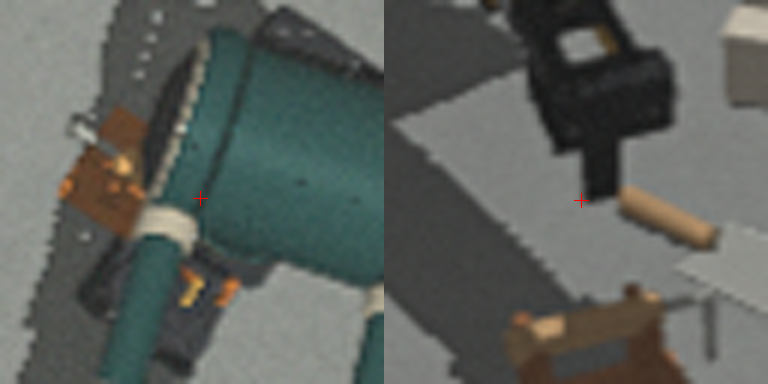

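Run:
```python
from h import *
P=state()['ee_pos']; a=np.radians(-36)
for d in(.044,.052,.0615):
  for w in(-.010,.010):
    q=P+np.array([np.cos(a)*d,np.sin(a)*d,0])+w*np.array([np.cos(a+np.pi/2),np.sin(a+np.pi/2),0]); p=proj("scene",q)[0]; print(d,w,p,((p-[189,160]+.5)*6+[384,0]).round())
```

```text
0.044 -0.01 [222.66350323 200.94156591] [589. 249.]
0.044 0.01 [228.14842889 199.53904131] [622. 240.]
0.052 -0.01 [223.38283251 202.32097684] [593. 257.]
0.052 0.01 [228.88681821 200.9076621 ] [626. 248.]
0.0615 -0.01 [224.24452031 203.97337942] [598. 267.]
0.0615 0.01 [229.77130891 202.54708498] [632. 258.]
```

View pics/scene_1.png

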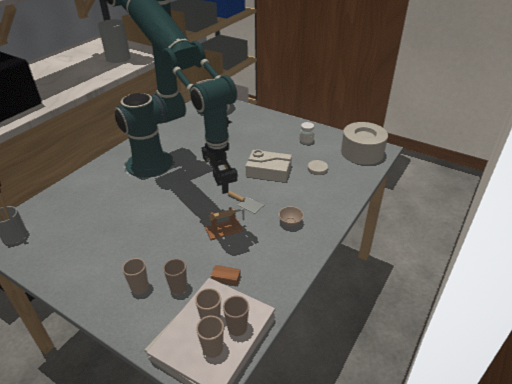

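View pics/top_1.png

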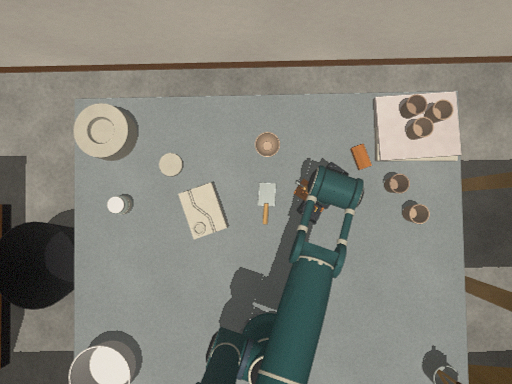

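Run:
```python
from h import *
im=cv2.imread("pics/scene0.png"); P=np.array([.2895,.609,.2011]); y=np.array([.429,.903,0])
x0,y0=235,40; a=cv2.resize(im[y0:y0+60,x0:x0+75],None,fx=8,fy=8,interpolation=cv2.INTER_CUBIC)
for d in(-.0615,-.044,0,.044,.0615):
    p=(proj("scene",P+d*y)[0]-[x0,y0]+.5)*8; cv2.drawMarker(a,(int(p[0]),int(p[1])),(0,0,255),cv2.MARKER_CROSS,10,1)
cv2.imwrite("pics/g0.png",a)
im=cv2.imread("pics/top0.png")
x0,y0=30,240; b=cv2.resize(im[y0:y0+70,x0:x0+80],None,fx=8,fy=8,interpolation=cv2.INTER_CUBIC)
for d in(-.0615,-.044,0,.044,.0615):
    p=(proj("top",P+d*y)[0]-[x0,y0]+.5)*8; cv2.drawMarker(b,(int(p[0]),int(p[1])),(0,0,255),cv2.MARKER_CROSS,10,1)
cv2.imwrite("pics/g0t.png",b)
```

```text
(no output)
```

View pics/g0.png

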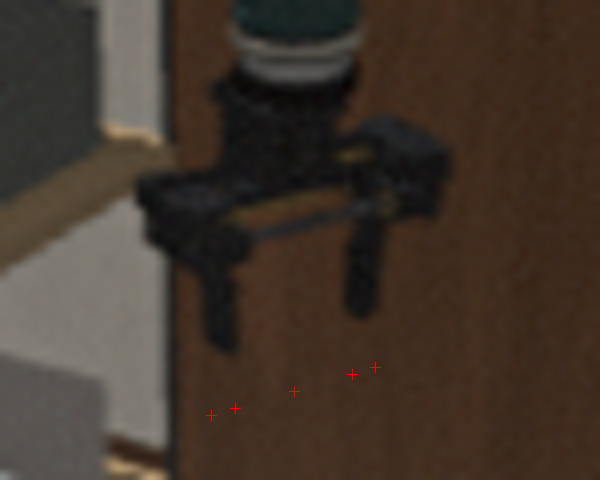

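View pics/g0t.png

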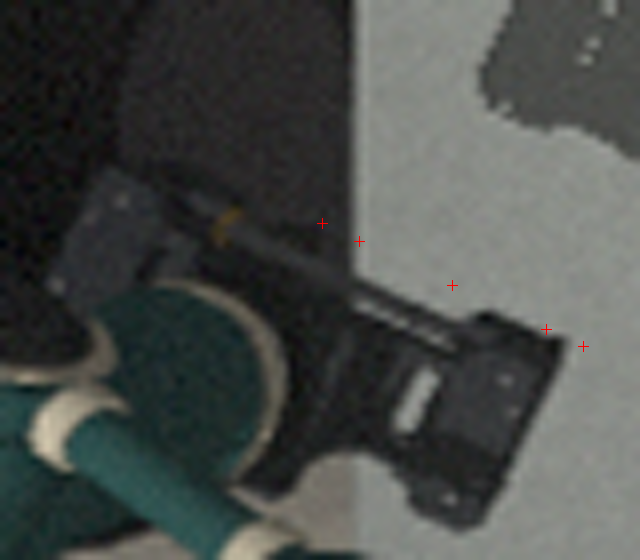

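Run:
```python
from h import *
print(proj("scene",[0,0,0]),proj("top",[0,0,0]))
# beaker rims (ellipse of rim) top pixels
im=cv2.imread("pics/top0.png"); x0,y0=375,165
a=cv2.resize(im[y0:y0+70,x0:x0+70],None,fx=7,fy=7,interpolation=cv2.INTER_CUBIC)
im=cv2.imread("pics/scene0.png"); x1,y1=115,245
b=cv2.resize(im[y1:y1+70,x1:x1+80],None,fx=7,fy=7,interpolation=cv2.INTER_CUBIC)
cv2.imwrite("pics/bk.png",np.hstack([a,b])[:, :790])
```

```text
[[149.58570331 163.95334482]] [[268.4627957  340.85950221]]
```

View pics/bk.png

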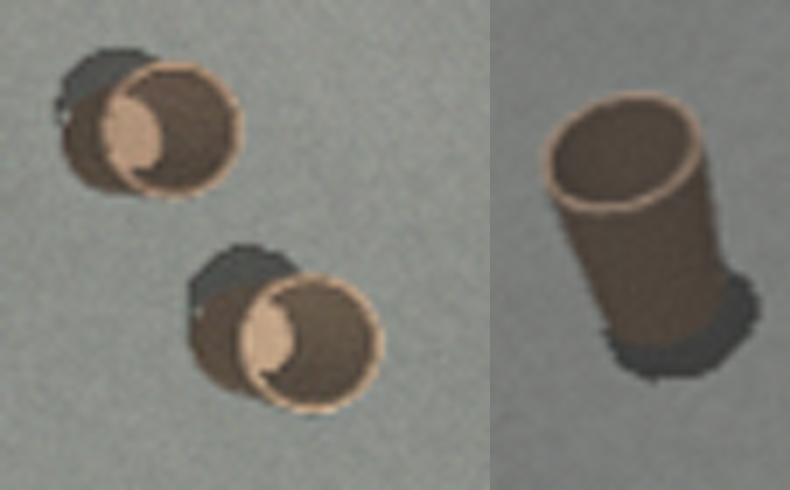

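Run:
```python
from h import *
for uv in((172,129),(311,343)):
    p=np.array(uv)/7-.5+[375,165]; X=ray("top",p,.105)[0]; print(X, proj("scene",X))
print("scene rim obs",np.array([132,152])/7-.5+[115,245], ray("scene",np.array([132,152])/7-.5+[115,245],.105))
```

```text
[ 0.58833355 -0.47835276  0.105     ] [[175.21395535 266.97586126]]
[ 0.47770935 -0.5458342   0.105     ] [[134.34818053 266.67218191]]
scene rim obs [133.35714286 266.21428571] [[ 0.47365949 -0.54612324  0.105     ]]
```

Run:
```python
from h import *
P=np.array([.2895,.609,.2011]); y=np.array([.429,.903,0])
for dz in(0,.019,.03,.04,.05,.064):
  print(dz,[((proj("scene",P+d*y+[0,0,dz])[0]-[235,40]+.5)*8).round() for d in(-.052,.052)], end=' ')
  Q=np.array([.5524,-.1741,.1808])+.052*np.array([.809,-.588,0])+[0,0,dz]
  print(((proj("scene",Q)[0]-[189,160]+.5)*6+[384,0]).round())
```

```text
0 [array([224., 411.]), array([363., 371.])] [610. 253.]
0.019 [array([224., 383.]), array([364., 343.])] [608. 227.]
0.03 [array([224., 366.]), array([364., 326.])] [607. 212.]
0.04 [array([224., 350.]), array([365., 311.])] [606. 199.]
0.05 [array([224., 335.]), array([365., 296.])] [605. 185.]
0.064 [array([224., 313.]), array([366., 274.])] [603. 165.]
```

Run:
```python
from h import *
P=np.array([.2895,.609,.2011]); y=np.array([.429,.903,0]); x=np.array([-.903,.429,0])
for z in(.2,.24,.265,.285,.305,.325,.345):
    Q=P*[1,1,0]+[0,0,z]
    print(z,[((proj("top",Q-.0935*y+w*x)[0]-[30,240]+.5)*8).round() for w in(-.0375,.0375)],[((proj("scene",Q-.0935*y+w*x)[0]-[235,40]+.5)*8).round() for w in(-.0375,.0375)],[((proj("scene",Q+.0935*y+w*x)[0]-[235,40]+.5)*8).round() for w in(-.0375,.0375)])
```

```text
0.2 [array([691., 297.]), array([615., 460.])] [array([200., 453.]), array([135., 407.])] [array([452., 379.]), array([383., 337.])]
0.24 [array([655., 314.]), array([576., 482.])] [array([200., 391.]), array([134., 346.])] [array([455., 318.]), array([385., 277.])]
0.265 [array([631., 325.]), array([551., 496.])] [array([199., 351.]), array([133., 308.])] [array([456., 280.]), array([386., 239.])]
0.285 [array([611., 334.]), array([529., 508.])] [array([199., 319.]), array([133., 276.])] [array([458., 248.]), array([387., 208.])]
0.305 [array([590., 343.]), array([507., 520.])] [array([199., 287.]), array([132., 244.])] [array([459., 217.]), array([388., 177.])]
0.325 [array([569., 353.]), array([485., 533.])] [array([199., 254.]), array([131., 212.])] [array([460., 185.]), array([389., 146.])]
0.345 [array([547., 363.]), array([462., 546.])] [array([199., 221.]), array([131., 179.])] [array([462., 152.]), array([390., 114.])]
```

>>> step_arm --moves '[0, 0, 0, 0, 0, 1.5, 0, 0, 0, 0, 0, 0, 2.5, 0, 0, 0, 0, 0, 0, 2.5, 0, 0, 0, 0, 0, 0, 2.0, 0, 0, 0, 0, 0, 0, 1.5, 0, 0, 0, 0, 0, 0, 1.2, 0, 0, 0, 0, 0, 0, 0.9, 0, 0, 0, 0, 0, 0, 0, 0]'

```text
t: 4.32
ee_pos: [0.5524, -0.1741, 0.0598]
eef_rot: [-2.799, -1.425, 0.001]
force: [0.3, -0.1, 0.0]
finger_gap: 1.001
```

Run:
```python
from h import *
s=st(); snap("2")
c=cv2.imread("pics/scene_2.png"); cv2.imwrite("pics/g2.png",cv2.resize(c[150:250,185:275],None,fx=6,fy=6,interpolation=cv2.INTER_CUBIC))
```

```text
t 4.33 p [ 552.4 -174.1   59.8] yawX 53.98 z [-0.001  0.    -1.   ] F [ 0.33 -0.11  0.05] gap 1.001 q [-0.35  0.21  1.95  0.    0.98  0.28]
```

View pics/g2.png

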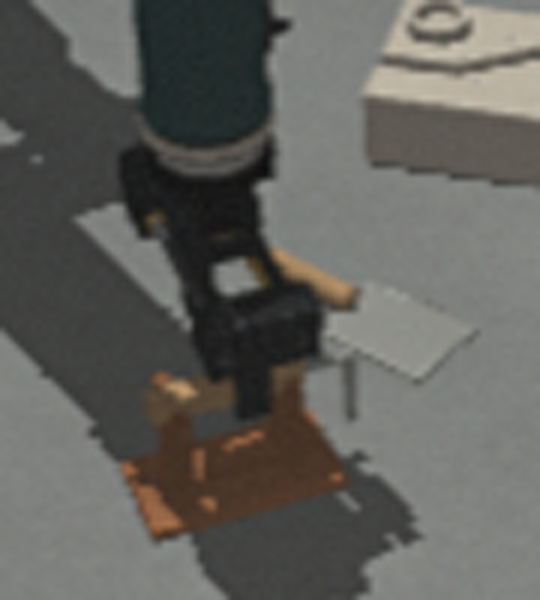

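>>> step_arm --moves '[0, 0, 0, 0, 0, 0, 1, 0, 0, 0, 0, 0, 0, 1, 0, 0, 0, 0, 0, 0, 1, 0, 0, 0, 0, 0, 0, 1, 0, 0, 0, 0, 0, 0, 1, 0, 0, 0, 0, 0, 0, 1]'

```text
t: 5.18
ee_pos: [0.5527, -0.1742, 0.0603]
eef_rot: [-2.799, -1.426, 0.0]
force: [0.1, -0.1, -0.5]
finger_gap: 0.345
```

Run:
```python
from h import *
s=st(); snap("3")
Q=np.array([.5524,-.1741,0])+.018*np.array([.809,-.588,0])
for z in(.06,.08,.1): print(z,((proj("scene",Q+[0,0,z])[0]-[185,150]+.5)*6).round())
c=cv2.imread("pics/scene_3.png"); cv2.imwrite("pics/g3.png",cv2.resize(c[150:250,185:275],None,fx=6,fy=6,interpolation=cv2.INTER_CUBIC))
```

```text
t 5.17 p [ 552.7 -174.2   60.3] yawX 53.97 z [-0.  0. -1.] F [ 0.13 -0.12 -0.53] gap 0.345 q [-0.35  0.21  1.94 -0.    0.98  0.28]
0.06 [243. 430.]
0.08 [241. 406.]
0.1 [239. 382.]
```

View pics/g3.png

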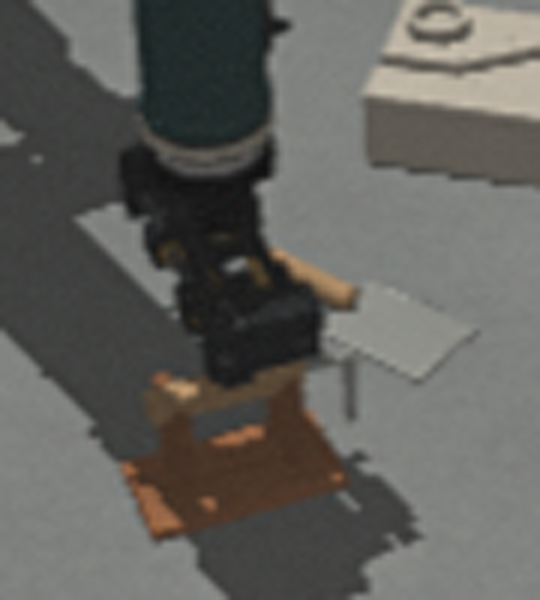

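>>> step_arm --moves '[0, 0, 0, 0, 0, 0, 1, 0, 0, 0, 0, 0, 0, 1, 0, 0, 0, 0, 0, 0, 1]'

```text
t: 5.65
ee_pos: [0.5527, -0.1742, 0.0603]
eef_rot: [-2.799, -1.426, 0.0]
force: [0.6, -0.4, -0.3]
finger_gap: 0.007
```

>>> step_arm --moves '[0, 0, 0, 0, 0, 0, 0, 0, 0, 0, 0, 0, 0, 0, 0, 0, 0, 0, 0, 0, 0, 0, 0, 0, 0, 0, 0, 0, 0, 0, 0, 0, 0, 0, 0, 0, 0, 0, 0, 0, 0, 0, 0, 0, 0, 0, 0, 0, 0]'

```text
t: 6.52
ee_pos: [0.5528, -0.1742, 0.0603]
eef_rot: [2.799, 1.426, 0.0]
force: [0.1, 0.7, 0.0]
finger_gap: 0.771
```

Run:
```python
from h import *
s=st()
Q=s['ee_pos']+.052*np.array([.809,-.588,0])
for z in(.02,.03,.04,.05): print(z,((proj("scene",Q+[0,0,z])[0]-[185,150]+.5)*6).round())
```

```text
t 6.53 p [ 552.8 -174.2   60.3] yawX 53.97 z [ 0. -0. -1.] F [0.06 0.65 0.01] gap 0.771 q [-0.35  0.21  1.94 -0.    0.98  0.28]
0.02 [259. 441.]
0.03 [259. 429.]
0.04 [258. 417.]
0.05 [257. 404.]
```

>>> step_arm --moves '[0, 0, 0, 0, 0, 0.6, 0, 0, 0, 0, 0, 0, 0.9, 0, 0, 0, 0, 0, 0, 0.9, 0, 0, 0, 0, 0, 0, 0.8, 0, 0, 0, 0, 0, 0, 0.5, 0, 0, 0, 0, 0, 0, 0.3, 0, 0, 0, 0, 0, 0, 0, 0]'

```text
t: 7.4
ee_pos: [0.5526, -0.1742, 0.0201]
eef_rot: [-2.799, -1.425, 0.0]
force: [0.1, -0.2, 0.1]
finger_gap: 1.001
```

Run:
```python
from h import *
s=st(); snap("4")
c=cv2.imread("pics/scene_4.png"); cv2.imwrite("pics/g4.png",cv2.resize(c[150:250,185:275],None,fx=6,fy=6,interpolation=cv2.INTER_CUBIC))
```

```text
t 7.4 p [ 552.6 -174.2   20.1] yawX 53.97 z [-0.  0. -1.] F [ 0.12 -0.17  0.1 ] gap 1.001 q [-0.35  0.26  1.97 -0.    0.91  0.28]
```

View pics/g4.png

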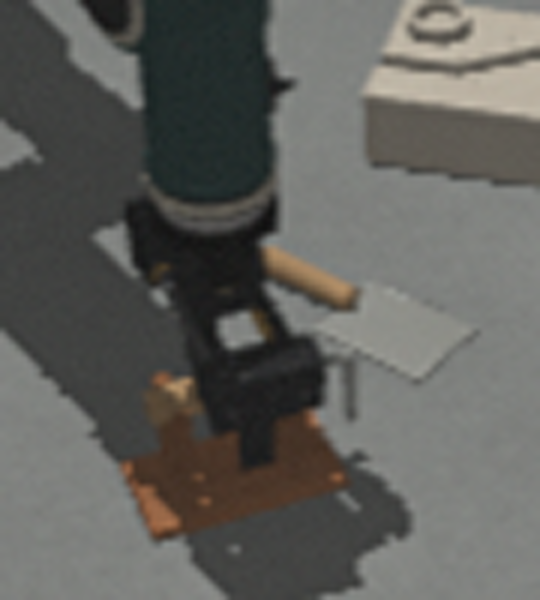

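>>> step_arm --moves '[0, 0, 0, 0, 0, 0, 1, 0, 0, 0, 0, 0, 0, 1, 0, 0, 0, 0, 0, 0, 1, 0, 0, 0, 0, 0, 0, 1, 0, 0, 0, 0, 0, 0, 1, 0, 0, 0, 0, 0, 0, 1, 0, 0, 0, 0, 0, 0, 1, 0, 0, 0, 0, 0, 0, 1, 0, 0, 0, 0, 0, 0, 1]'

```text
t: 8.62
ee_pos: [0.5528, -0.1742, 0.0203]
eef_rot: [2.799, 1.426, 0.0]
force: [0.6, 0.2, 0.3]
finger_gap: 0.195
```

Run:
```python
from h import *
s=st(); print(s['torque'])
```

```text
t 8.62 p [ 552.8 -174.2   20.3] yawX 53.97 z [ 0. -0. -1.] F [0.57 0.24 0.34] gap 0.195 q [-0.35  0.26  1.97 -0.    0.91  0.28]
[-0.04369706  0.03494118  0.0256132 ]
```

>>> step_arm --moves '[0, 0, 0, 0, 0, -0.3, 1, 0, 0, 0, 0, 0, -0.6, 1, 0, 0, 0, 0, 0, -1.0, 1, 0, 0, 0, 0, 0, -1.3, 1, 0, 0, 0, 0, 0, -1.5, 1, 0, 0, 0, 0, 0, -1.5, 1, 0, 0, 0, 0, 0, -1.0, 1, 0, 0, 0, 0, 0, -0.6, 1, 0, 0, 0, 0, 0, 0, 1]'

```text
t: 9.75
ee_pos: [0.553, -0.1743, 0.0988]
eef_rot: [2.799, 1.425, 0.001]
force: [-0.4, -0.1, -1.1]
finger_gap: 0.197
```

Run:
```python
from h import *
s=st(); snap("5"); print(s['torque'])
y=np.radians(54); tip=s['ee_pos']+[.08*np.cos(y),.08*np.sin(y),.0048]
o=[]
for n in("top","scene"):
    p=proj(n,tip)[0]; c=cv2.imread(f"pics/{n}_5.png"); x0,y0=(p-[32,40]).astype(int)
    a=cv2.resize(c[y0:y0+90,x0:x0+65],None,fx=6,fy=6,interpolation=cv2.INTER_CUBIC); q=(p-[x0,y0]+.5)*6; cv2.drawMarker(a,(int(q[0]),int(q[1])),(0,0,255),cv2.MARKER_CROSS,8,1); o.append(a); print(n,p,x0,y0)
cv2.imwrite("pics/g5.png",np.hstack(o))
```

```text
t 9.75 p [ 553.  -174.3   98.8] yawX 53.97 z [ 0.001 -0.    -1.   ] F [-0.44 -0.07 -1.11] gap 0.197 q [-0.35  0.17  1.92 -0.    1.05  0.28]
[-0.0330123   0.12246329 -0.04205127]
top [296.16980184 181.3668414 ] 264 141
scene [243.45681563 204.06473033] 211 164
```

View pics/g5.png

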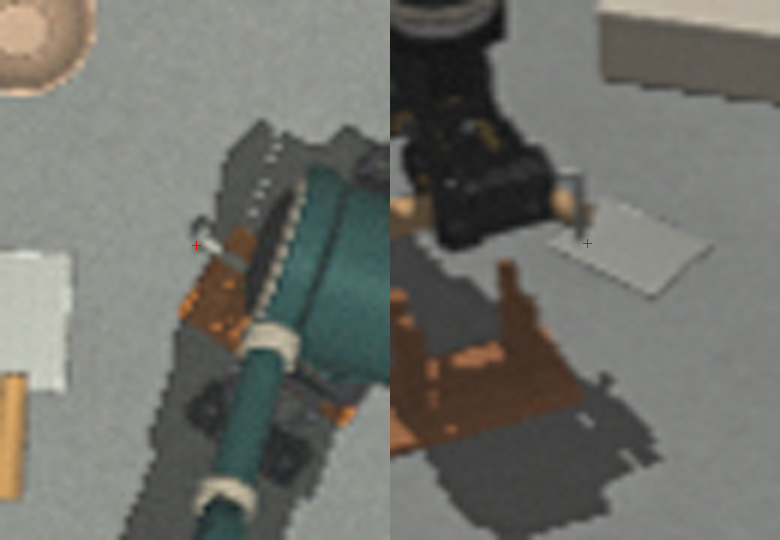

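>>> step_arm --moves '[0, 0, 0, 0.73, -1.44, 0, 1, 0, 0, 0, 1.5, -2.95, 0, 1, 0, 0, 0, 1.5, -2.95, 0, 1, 0, 0, 0, 1.5, -2.95, 0, 1, 0, 0, 0, 1.5, -2.95, 0, 1, 0, 0, 0, 1.5, -2.95, 0, 1, 0, 0, 0, 1.5, -2.95, 0, 1, 0, 0, 0, 1.5, -2.95, 0, 1, 0, 0, 0, 1.5, -2.95, 0, 1, 0, 0, 0, 1.5, -2.95, 0, 1, 0, 0, 0, 0.7, -1.4, 0, 1, 0, 0, -4, 0, 0, 0, 1, 0, 0, -4, 0, 0, 0, 1, 0, 0, -4, 0, 0, 0, 1, 0, 0, -4, 0, 0, 0, 1, 0, 0, 0, 0, 0, 0, 1]'

```text
t: 11.85
ee_pos: [0.4025, 0.1192, 0.098]
eef_rot: [-2.575, -1.8, 0.001]
force: [0.1, -0.2, -0.4]
finger_gap: 0.193
```

```bash
cat >> h.py <<'E'
def see(tag,k=8,w=(36,30)):
    s=st(); snap(tag); r=R.from_rotvec(s['eef_rot']).as_matrix(); tip=s['ee_pos']+.08*r[:,0]-.0048*r[:,2]; print("tip",np.round(tip*1e3,1))
    for n in("top","scene"):
        p=proj(n,tip)[0]; c=cv2.imread(f"pics/{n}_{tag}.png"); x0,y0=(p-w).astype(int)
        a=cv2.resize(c[y0:y0+2*w[1],x0:x0+2*w[0]],None,fx=k,fy=k,interpolation=cv2.INTER_CUBIC); q=(p-[x0,y0]+.5)*k; cv2.drawMarker(a,(int(q[0]),int(q[1])),(0,0,255),cv2.MARKER_CROSS,8,1); cv2.imwrite(f"pics/z{n}_{tag}.png",a); print(n,p.round(1),x0,y0)
    return s,tip
E
python3 -c "
from h import *
see('6')"
```

```text
t 11.85 p [402.5 119.2  98. ] yawX 69.93 z [-0. -0. -1.] F [ 0.09 -0.21 -0.38] gap 0.193 q [ 0.23 -0.14  2.23 -0.    1.05  0.58]
tip [430.  194.4 102.8]
top [212.6 229.8] 176 199
scene [249.8 152.4] 213 122
```

View pics/ztop_6.png

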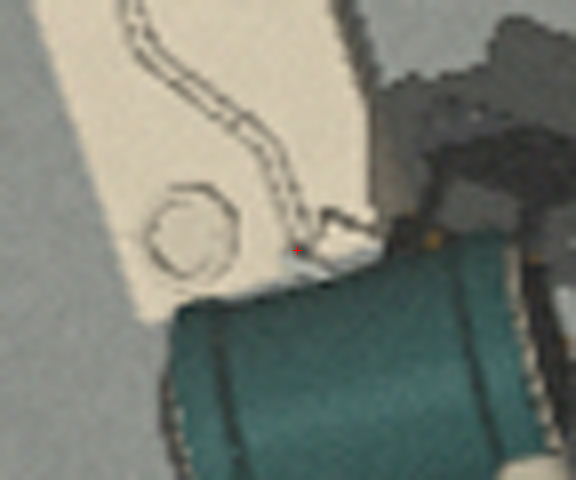

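View pics/zscene_6.png

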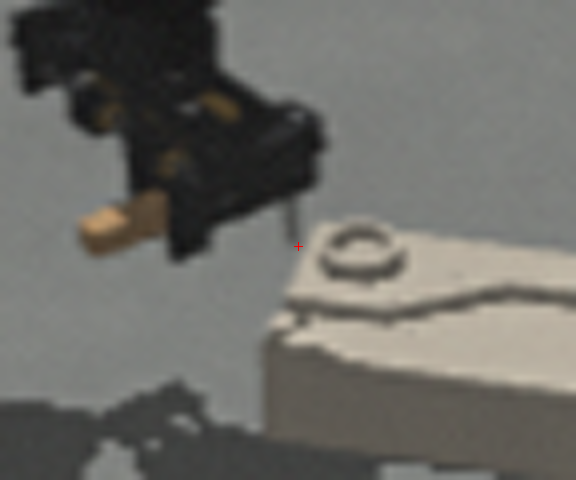

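Run:
```python
from h import *
p=np.array([249.8,152.4])
print(ray("scene",p+[-.5,-.75],.1028)-ray("scene",p,.1028))
p=np.array([243.46,204.06]);print(ray("scene",p+[-.8,-.8],.1036)-ray("scene",p,.1036))
# dark rod pixels in scene
c=cv2.imread("pics/scene_6.png").mean(2).astype(int); print(c[144:156,244:256])
t=cv2.imread("pics/top_6.png").mean(2).astype(int); print(t[222:238,204:224])
```

```text
[[-0.00508927  0.00381371  0.        ]]
[[-0.00508335  0.0022523   0.        ]]
[[ 32  33  29  32  30  28  29  30  66 112 124 126]
 [ 30  31  34  30  29  29  35  58  95 124 124 123]
 [ 30  27  29  36  38  54  89 121 124 127 125 124]
 [ 28  38  57  79  79  79 109 128 125 124 124 122]
 [ 58  95 122 120 100  82 107 126 124 125 121 122]
 [123 126 127 125  99  80 109 125 130 138 134 132]
 [127 127 125 124 108  81 106 130 150 173 166 149]
 [126 124 126 126 108  82 106 137 166 167 136  93]
 [126 126 126 126 117 103 112 146 173 155 112  84]
 [124 125 127 125 123 121 133 159 163 145 151 147]
 [127 127 127 128 125 126 147 174 150 107 135 161]
 [126 126 126 127 126 133 160 178 157 109  86  94]]
[[195 192 194 196 195 168 139 178 127 161 197 194 195 194 196 196 199 173
  101 101]
 [189 194 193 191 200 180 162 182 166 170 199 195 200 194 193 195 196 174
   95 101]
 [131 186 193 196 193 186 157 155 177 146 187 195 183 184 190 201 198 178
  113  99]
 [121 134 197 191 195 197 171 149 178 116 147 172  93  88 134 186 192 201
  175 103]
 [162 137 195 192 191 196 179 164 183 152 150 172 101 125 112  91 1
[... 253 characters left out ...]
 191 186
  179 142]
 [165 152 195 193 189 190 183 150 123  77  95 152 188 192 186 179 152 139
  144 116]
 [170 181 194 194 194 189 184 168 163 135 120 126 127 152 143 137 133 136
  116  74]
 [156 194 192 191 195 194 186 169 168 175 175 163 129 109 127 127  98  72
   55  52]
 [196 197 196 193 187 188 179 165 151 118 126 155 165 115  82  63  50  56
   57  57]
 [197 191 194 178 160 150 131 136 121 103  82  74  41  48  57  59  55  59
   63  60]
 [181 167 152 135 120  97  84  73  49  56  54  59  60  62  60  66  61  67
   64  65]
 [106 100  86  74  45  54  52  62  59  63  64  60  63  66  64  68  64  66
   66  67]
 [ 51  54  57  58  60  60  62  60  69  62  68  66  68  67  68  68  72  69
   72  70]]
```

>>> step_arm --moves '[0, 0, 0, 0, 0, 0.6, 1, 0, 0, 0, 0, 0, 1.0, 1, 0, 0, 0, 0, 0, 1.0, 1, 0, 0, 0, 0, 0, 0.7, 1, 0, 0, 0, 0, 0, 0.3, 1, 0, 0, 0, 0, 0, 0, 1]'

```text
t: 12.7
ee_pos: [0.4027, 0.1194, 0.062]
eef_rot: [-2.574, -1.801, 0.001]
force: [0.2, 0.4, -1.1]
finger_gap: 0.197
```

Run:
```python
from h import *
see("7",k=12,w=(26,22))
c=cv2.imread("pics/scene_7.png").mean(2).astype(int); print(c[150:170,240:262])
t=cv2.imread("pics/top_7.png").mean(2).astype(int); print(t[222:238,204:224])
```

```text
t 12.7 p [402.7 119.4  62. ] yawX 69.97 z [-0.001 -0.    -1.   ] F [ 0.16  0.35 -1.06] gap 0.197 q [ 0.23 -0.09  2.26 -0.    0.97  0.58]
tip [430.1 194.5  66.8]
top [213.9 229.3] 187 207
scene [250.  159.2] 224 137
[[ 31  30  32  30  31  34  34  31  32  34  38  39  68 134 170 151 120 108
  107 117 139 153]
 [ 32  30  31  32  31  30  31  32  30  34  31  32  65 125 138  96  85  88
   87  88 100 135]
 [ 32  32  32  33  31  34  32  33  27  28  28  45  91 125 112  86 121 160
  160 154 129 133]
 [ 32  32  34  30  31  28  29  30  30  32  71 132 155 144 153 150 163 172
  172 171 168 162]
 [ 37  39  37  28  29  29  36  53  65  65 126 175 154 109 135 161 170 171
  171 171 161 129]
 [ 31  30  29  26  35  59  87 111 108  82 136 180 160 110  84  95 105 113
  109 100  96  78]
 [ 31  32  37  58  97 123 127 130 112  81 134 177 178 146  88  82  85  83
   83  79  85  88]
 [ 53  77  95 124 128 131 130 130 113  87 132 179 179 176 168 168 160 143
  126 127 167 171]
 [ 98 126 127 130 128 129 129 127 114  90 131 175 177 178 178 179 179 177
  173 174 182 180]
 [114 131 130 130 129 126 126 127 113  87 108 12
[... 1636 characters left out ...]
 110 113
  122 134]
 [164 153 198 192 192 193 188 184 162 140 107 123 172 190 189 184 161 145
  141 138]
 [169 180 195 190 191 190 194 181 168 185 177 166 146 137 139 130 134 123
   93  75]
 [159 194 196 192 194 192 193 192 173 142 144 154 175 169 144  87  75  72
   51  54]
 [198 195 196 194 190 187 181 157 152 136 124  93  70  71  48  54  58  64
   61  59]
 [185 187 191 180 159 150 123 100  81  75  48  50  60  63  56  62  60  62
   64  64]
 [ 68  99 125 102  83  72  49  55  58  60  59  65  62  65  66  63  59  65
   68  69]
 [ 52  50  49  53  54  59  63  65  64  61  62  67  66  65  67  70  70  68
   70  69]
 [ 56  55  63  63  63  66  69  63  66  70  66  69  67  71  70  69  70  72
   68  68]]
```

View pics/ztop_7.png

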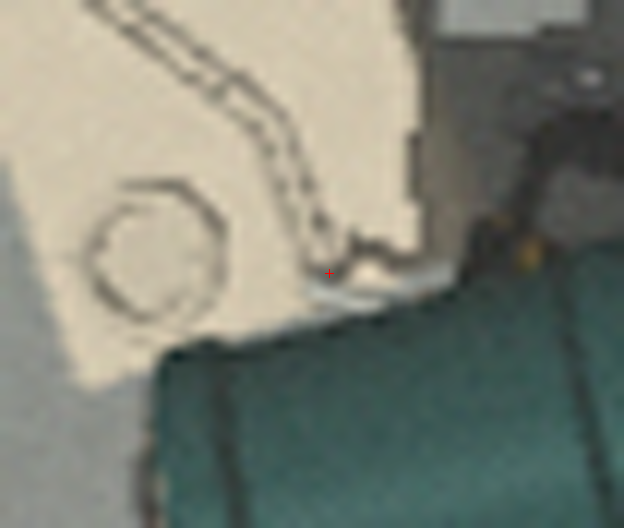

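View pics/zscene_7.png

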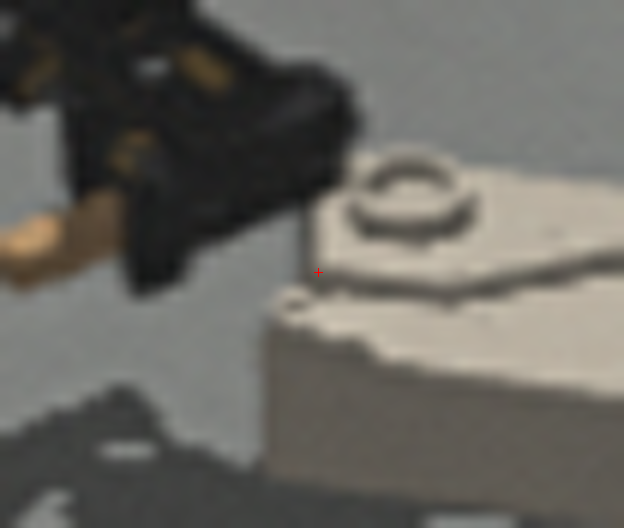

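>>> step_arm --moves '[0, 0, 0, 0.3, 0.05, 0, 1, 0, 0, 0, 0, 0, 0.4, 1, 0, 0, 0, 0, 0, 0.4, 1, 0, 0, 0, 0, 0, 0.4, 1, 0, 0, 0, 0, 0, 0.2, 1, 0, 0, 0, 0, 0, 0, 1]'

```text
t: 13.55
ee_pos: [0.4041, 0.122, 0.048]
eef_rot: [-2.574, -1.801, 0.001]
force: [-0.0, 0.2, -1.8]
finger_gap: 0.196
```

Run:
```python
from h import *
see("8",k=12,w=(26,22))
```

```text
t 13.55 p [404.1 122.   48. ] yawX 69.97 z [-0.001 -0.    -1.   ] F [-0.01  0.22 -1.81] gap 0.196 q [ 0.23 -0.06  2.27 -0.    0.93  0.58]
tip [431.5 197.1  52.8]
top [213.7 228.7] 187 206
scene [250.7 161.6] 224 139
```

View pics/zscene_8.png

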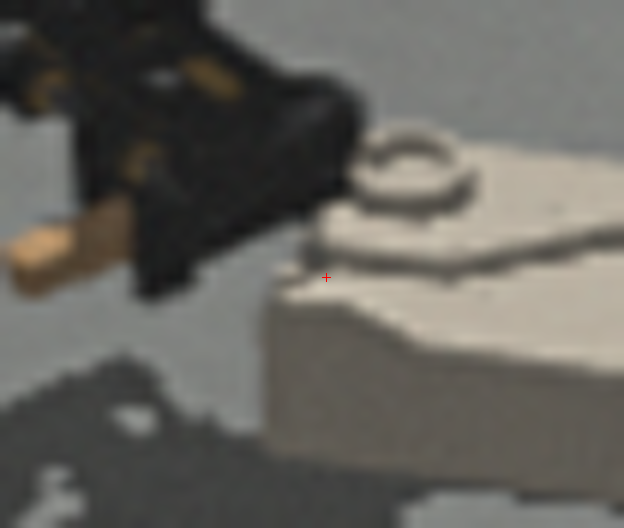

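View pics/ztop_8.png

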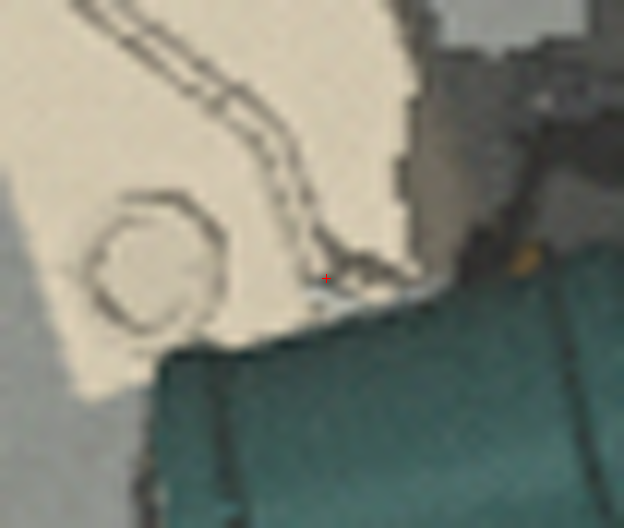

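>>> step_arm --moves '[0, 0, 0, 0, 0, 0.1, 1, 0, 0, 0, 0, 0, 0.1, 1, 0, 0, 0, 0, 0, 0, 1]'

```text
t: 14.02
ee_pos: [0.4043, 0.122, 0.0462]
eef_rot: [-2.574, -1.801, 0.0]
force: [-0.4, -0.2, -0.6]
finger_gap: 0.199
```

>>> step_arm --moves '[0, 0, 0, 0, 0, 0.07, 1, 0, 0, 0, 0, 0, 0, 1]'

```text
t: 14.28
ee_pos: [0.4043, 0.122, 0.0455]
eef_rot: [-2.574, -1.801, 0.0]
force: [-0.0, 1.1, -1.0]
finger_gap: 0.198
```

>>> step_arm --moves '[0, 0, 0, 0, 0, 0.05, 1, 0, 0, 0, 0, 0, 0, 1]'

```text
t: 14.52
ee_pos: [0.4044, 0.122, 0.0451]
eef_rot: [2.574, 1.801, 0.0]
force: [-0.7, -0.9, -1.1]
finger_gap: 0.198
```

>>> step_arm --moves '[0, 0, 0, 0, 0, 0.05, 1, 0, 0, 0, 0, 0, 0, 1]'

```text
t: 14.78
ee_pos: [0.4045, 0.122, 0.0447]
eef_rot: [2.574, 1.801, 0.0]
force: [0.5, -0.0, -0.2]
finger_gap: 0.196
```

Run:
```python
from h import *
st()
```

```text
t 14.78 p [404.5 122.   44.7] yawX 69.97 z [ 0.  0. -1.] F [ 0.51 -0.03 -0.16] gap 0.196 q [ 0.23 -0.06  2.27 -0.    0.93  0.58]
```

>>> step_arm --moves '[0, 0, 0, 0, 0, 0.05, 1, 0, 0, 0, 0, 0, 0, 1]'

```text
t: 15.02
ee_pos: [0.4045, 0.122, 0.0442]
eef_rot: [2.574, 1.801, 0.0]
force: [-0.5, -0.1, -0.5]
finger_gap: 0.196
```

>>> step_arm --moves '[0, 0, 0, 0, 0, 0.05, 1, 0, 0, 0, 0, 0, 0, 1]'

```text
t: 15.28
ee_pos: [0.4044, 0.122, 0.0437]
eef_rot: [2.574, 1.801, 0.0]
force: [-0.8, -0.7, 1.2]
finger_gap: 0.195
```

>>> step_arm --moves '[0, 0, 0, 0, 0, 0.05, 1, 0, 0, 0, 0, 0, 0, 1]'

```text
t: 15.52
ee_pos: [0.4045, 0.122, 0.0432]
eef_rot: [2.574, 1.801, 0.0]
force: [0.1, -1.4, 2.3]
finger_gap: 0.197
```

Run:
```python
from h import *
s=see("9",k=12,w=(26,22))[0]; print(s['torque'])
```

```text
t 15.53 p [404.5 122.   43.2] yawX 69.97 z [ 0. -0. -1.] F [ 0.07 -1.38  2.33] gap 0.197 q [ 0.23 -0.06  2.28 -0.    0.92  0.58]
tip [431.9 197.2  48. ]
top [213.9 228.5] 187 206
scene [250.8 162.6] 224 140
[-0.07582368  0.02744043  0.00721807]
```

View pics/zscene_9.png

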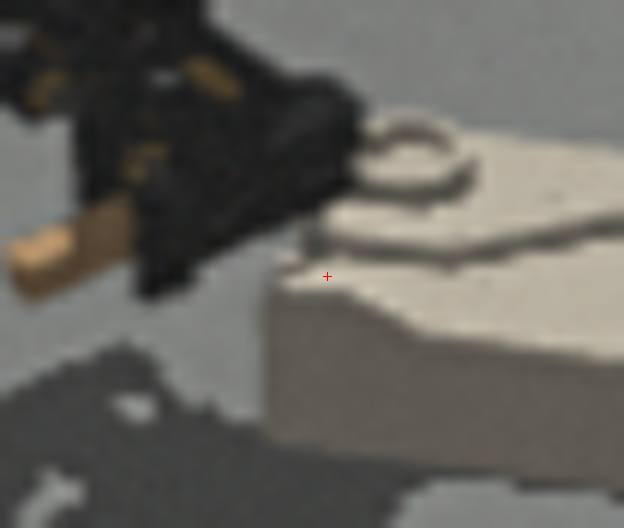

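>>> step_arm --moves '[0, 0, 0, 0, 0, -0.05, 1, 0, 0, 0, 0.223, 0.279, 0, 1, 0, 0, 0, 0.223, 0.279, 0, 1, 0, 0, 0, 0.223, 0.279, 0, 1, 0, 0, 0, 0.223, 0.279, 0, 1, 0, 0, 0, 0.223, 0.279, 0, 1, 0, 0, 0, 0.223, 0.279, 0, 1, 0, 0, 0, 0.223, 0.279, 0, 1]'

```text
t: 16.62
ee_pos: [0.4283, 0.1301, 0.0436]
eef_rot: [-2.574, -1.801, 0.0]
force: [-1.4, -0.8, 0.5]
finger_gap: 0.197
```

Run:
```python
from h import *
s=see("10",k=12,w=(26,22))[0]; print(s['torque'])
```

```text
t 16.62 p [428.3 130.1  43.6] yawX 69.97 z [-0. -0. -1.] F [-1.38 -0.8   0.52] gap 0.197 q [ 0.24 -0.01  2.23 -0.    0.92  0.59]
tip [455.7 205.2  48.4]
top [211.7 222.2] 185 200
scene [256.3 163.2] 230 141
[-0.09354259  0.14108085  0.0245552 ]
```

View pics/zscene_10.png

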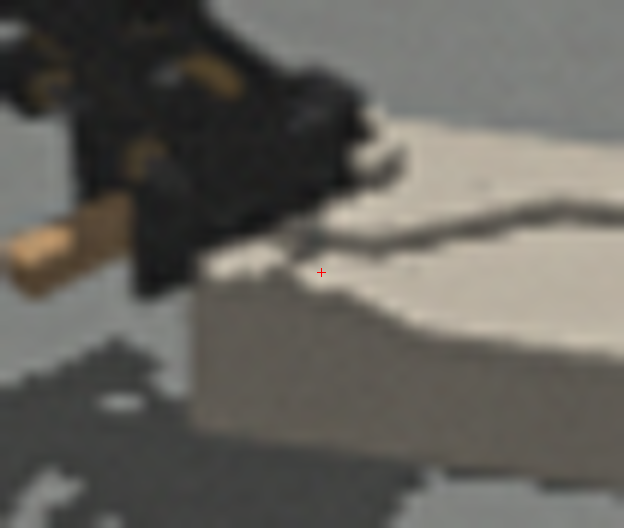

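View pics/ztop_10.png

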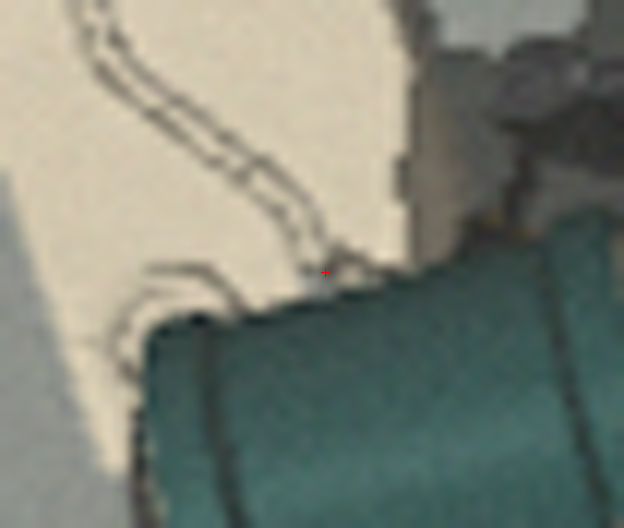

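>>> step_arm --moves '[0, 0, 0, 0.223, 0.279, -0.02, 1, 0, 0, 0, 0.223, 0.279, 0, 1, 0, 0, 0, 0.223, 0.279, 0, 1, 0, 0, 0, 0.223, 0.279, 0, 1, 0, 0, 0, 0.223, 0.279, 0, 1, 0, 0, 0, 0.223, 0.279, 0, 1, 0, 0, 0, 0.223, 0.279, 0, 1, 0, 0, 0, 0.344, 0.109, 0, 1, 0, 0, 0, 0.344, 0.109, 0, 1, 0, 0, 0, 0.344, 0.109, 0, 1, 0, 0, 0, 0.344, 0.109, 0, 1, 0, 0, 0, 0.344, 0.109, 0, 1]'

```text
t: 18.23
ee_pos: [0.4629, 0.1525, 0.0438]
eef_rot: [-2.574, -1.801, 0.0]
force: [-0.6, -0.8, 1.2]
finger_gap: 0.196
```

Run:
```python
from h import *
s=see("11",k=12,w=(26,22))[0]; print(s['torque'])
```

```text
t 18.23 p [462.9 152.5  43.8] yawX 69.97 z [-0. -0. -1.] F [-0.6  -0.84  1.17] gap 0.196 q [0.27 0.07 2.15 0.   0.92 0.62]
tip [490.3 227.7  48.6]
top [205.6 213. ] 179 191
scene [265.6 163. ] 239 141
[-0.14568963  0.13707463  0.08021688]
```

View pics/zscene_11.png

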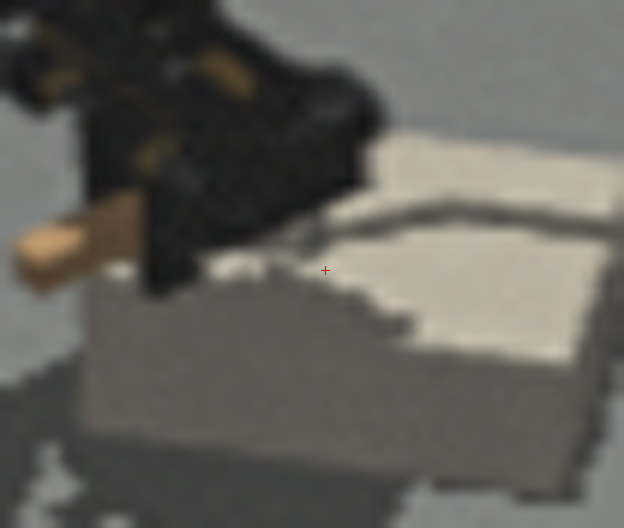

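View pics/ztop_11.png

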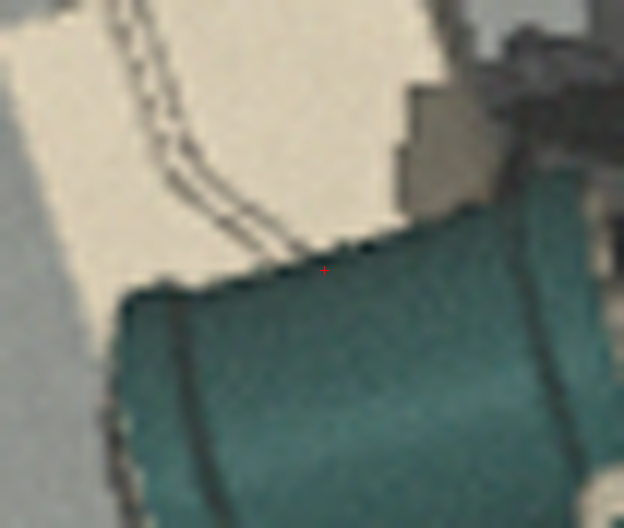

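>>> step_arm --moves '[0, 0, 0, 0.344, 0.109, 0, 1, 0, 0, 0, 0.344, 0.109, 0, 1, 0, 0, 0, 0.344, 0.109, 0, 1, 0, 0, 0, 0.344, 0.109, 0, 1, 0, 0, 0, 0.344, 0.109, 0, 1, 0, 0, 0, 0.344, 0.109, 0, 1, 0, 0, 0, 0.344, 0.109, 0, 1, 0, 0, 0, 0.344, 0.109, 0, 1, 0, 0, 0, 0.344, 0.109, 0, 1, 0, 0, 0, 0.344, 0.109, 0, 1]'

```text
t: 19.58
ee_pos: [0.4849, 0.1811, 0.0438]
eef_rot: [-2.574, -1.801, 0.0]
force: [-0.7, -0.7, 0.8]
finger_gap: 0.201
```

Run:
```python
from h import *
s=see("12",k=12,w=(26,22))[0]; print(s['torque'])
```

```text
t 19.57 p [484.9 181.1  43.8] yawX 69.97 z [-0. -0. -1.] F [-0.7  -0.72  0.76] gap 0.201 q [ 0.31  0.12  2.09 -0.    0.93  0.66]
tip [512.3 256.2  48.6]
top [197.9 207.2] 171 185
scene [273.2 161.4] 247 139
[-0.19005087  0.18987232  0.02946524]
```

View pics/zscene_12.png

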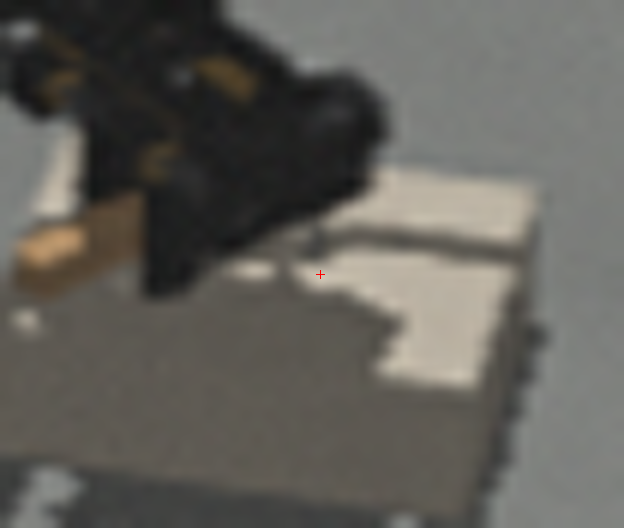

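View pics/ztop_12.png

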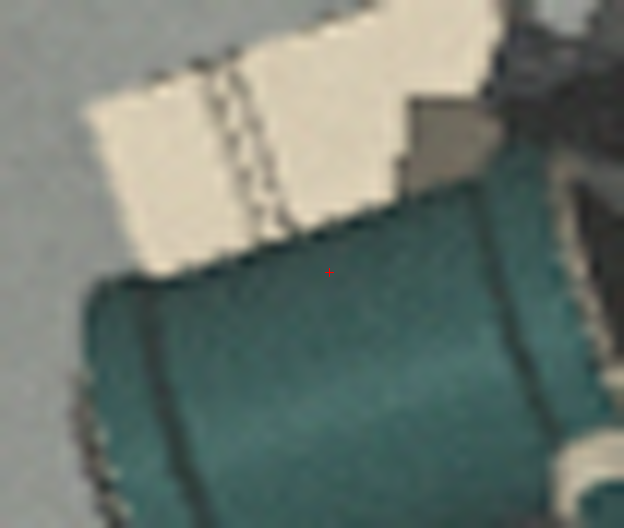

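>>> step_arm --moves '[0, 0, 0, 0.344, 0.109, 0, 1, 0, 0, 0, 0.344, 0.109, 0, 1, 0, 0, 0, 0.344, 0.109, 0, 1, 0, 0, 0, 0.344, 0.109, 0, 1, 0, 0, 0, 0.344, 0.109, 0, 1, 0, 0, 0, 0.223, 0.279, 0, 1, 0, 0, 0, 0.223, 0.279, 0, 1, 0, 0, 0, 0.223, 0.279, 0, 1]'

```text
t: 20.68
ee_pos: [0.5062, 0.1986, 0.0438]
eef_rot: [-2.574, -1.801, 0.0]
force: [-1.3, -2.3, 0.5]
finger_gap: 0.2
```

>>> step_arm --moves '[0, 0, 0, 0.223, 0.279, 0, 1, 0, 0, 0, 0.223, 0.279, 0, 1, 0, 0, 0, 0.223, 0.279, 0, 1, 0, 0, 0, 0.223, 0.279, 0, 1, 0, 0, 0, 0.223, 0.279, 0, 1, 0, 0, 0, 0.223, 0.279, 0, 1, 0, 0, 0, 0.223, 0.279, 0, 1, 0, 0, 0, 0.223, 0.279, 0, 1, 0, 0, 0, 0.223, 0.279, 0, 1, 0, 0, 0, 0.223, 0.279, 0, 1, 0, 0, 0, 0.223, 0.279, 0, 1, 0, 0, 0, 0, 0, 0, 1]'

```text
t: 22.18
ee_pos: [0.5439, 0.2115, 0.0439]
eef_rot: [2.574, 1.801, 0.002]
force: [0.7, -0.3, 0.4]
finger_gap: 0.194
```

Run:
```python
from h import *
s=see("13",k=12,w=(26,22))[0]; print(s['torque'])
```

```text
t 22.18 p [543.9 211.5  43.9] yawX 69.96 z [ 0.001  0.001 -1.   ] F [ 0.73 -0.32  0.36] gap 0.194 q [0.33 0.24 1.95 0.   0.95 0.68]
tip [571.3 286.6  48.8]
top [189.7 191.6] 163 169
scene [288.2 162. ] 262 139
[ 0.01621283 -0.02585469 -0.01981443]
```

View pics/zscene_13.png

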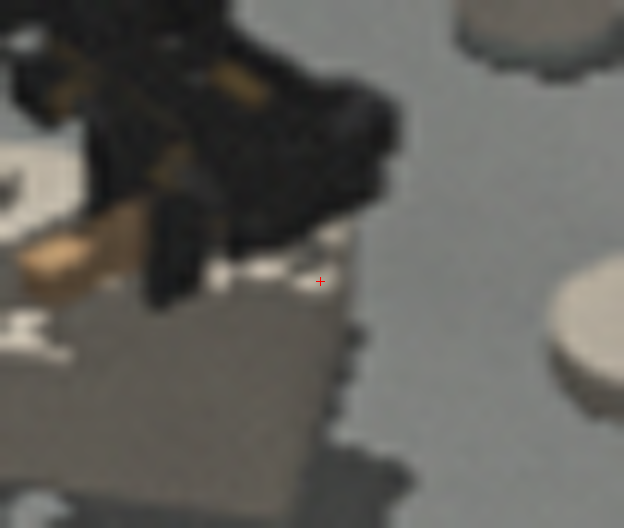

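View pics/ztop_13.png

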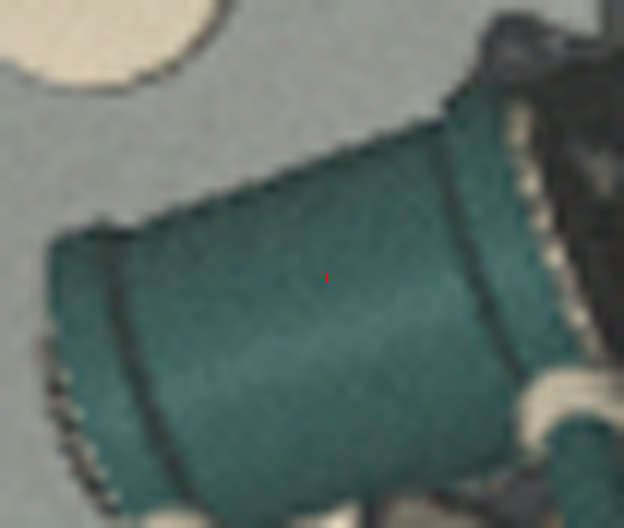

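>>> step_arm --moves '[0, 0, 0, 0.223, 0.279, 0, 1, 0, 0, 0, 0, 0, 0, 1, 0, 0, 0, 0, 0, -0.4, 1, 0, 0, 0, 0, 0, -0.8, 1, 0, 0, 0, 0, 0, -1.3, 1, 0, 0, 0, 0, 0, -1.5, 1, 0, 0, 0, 0, 0, -1.2, 1, 0, 0, 0, 0, 0, -0.6, 1, 0, 0, 4, 0, 0, 0, 1, 0, 0, 4, 0, 0, 0, 1, 0, 0, 4, 0, 0, 0, 1, 0, 0, 4, 0, 0, 0, 1, 0, 0, 0, 0, 0, 0, 1]'

```text
t: 23.9
ee_pos: [0.5464, 0.2122, 0.1017]
eef_rot: [-2.799, -1.427, 0.001]
force: [-0.1, 0.4, -0.5]
finger_gap: 0.198
```

Run:
```python
from h import *
s=see("14",k=12,w=(26,22))[0]
d=(np.array([552.8,-174.2])-s['ee_pos'][:2]*1e3); r=R.from_rotvec(s['eef_rot']).as_matrix(); print(d, r[:2,0]@d, r[:2,1]@d)
```

```text
t 23.9 p [546.4 212.2 101.7] yawX 54.01 z [-0. -0. -1.] F [-0.06  0.4  -0.48] gap 0.198 q [ 0.33  0.18  1.9  -0.    1.06  0.96]
tip [593.4 276.9 106.5]
top [189.2 184.9] 163 162
scene [292.1 153.5] 266 131
[   6.42154989 -386.39185418] -308.8816418362116 232.23270656782753
```

View pics/zscene_14.png

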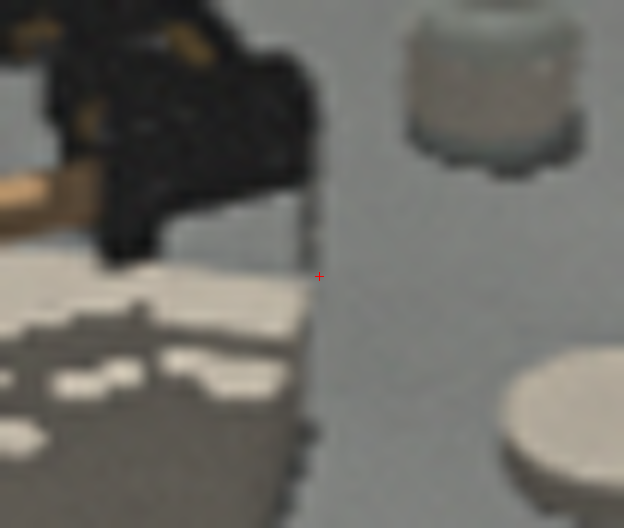

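>>> step_arm --moves '[0, 0, 0, -1.5, 1.13, 0, 1, 0, 0, 0, -3.09, 2.32, 0, 1, 0, 0, 0, -3.09, 2.32, 0, 1, 0, 0, 0, -3.09, 2.32, 0, 1, 0, 0, 0, -3.09, 2.32, 0, 1, 0, 0, 0, -3.09, 2.32, 0, 1, 0, 0, 0, -3.09, 2.32, 0, 1, 0, 0, 0, -3.09, 2.32, 0, 1, 0, 0, 0, -3.09, 2.32, 0, 1, 0, 0, 0, -3.09, 2.32, 0, 1, 0, 0, 0, -1.58, 1.21, 0, 1, 0, 0, 0, 0, 0, 0, 1, 0, 0, 0, 0, 0, 0, 1]'

```text
t: 25.62
ee_pos: [0.5524, -0.1733, 0.1016]
eef_rot: [-2.799, -1.425, 0.0]
force: [0.4, 0.3, -0.8]
finger_gap: 0.198
```

Run:
```python
from h import *
s=see("15",k=10,w=(38,28))[0]
d=(np.array([552.7,-174.2])-s['ee_pos'][:2]*1e3); r=R.from_rotvec(s['eef_rot']).as_matrix(); print(d, r[:2,0]@d, r[:2,1]@d)
```

```text
t 25.62 p [ 552.4 -173.3  101.6] yawX 53.99 z [-0.001  0.001 -1.   ] F [ 0.44  0.26 -0.79] gap 0.198 q [-0.35  0.17  1.91  0.    1.06  0.28]
tip [ 599.4 -108.6  106.4]
top [295.9 181.5] 257 153
scene [243.4 203.3] 205 175
[ 0.33648238 -0.91334521] -0.5409213208359052 0.80921147456625
```

View pics/zscene_15.png

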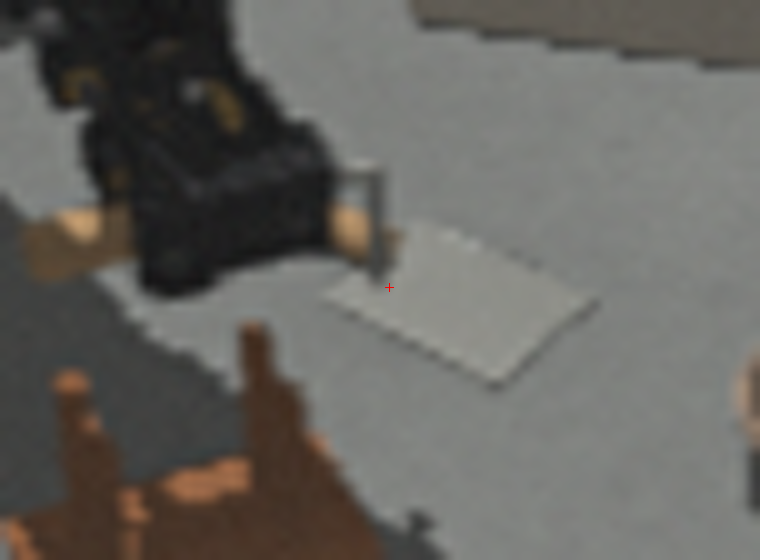

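>>> step_arm --moves '[0, 0, 0, -0.05, 0.08, 0.8, 1, 0, 0, 0, 0, 0, 1.3, 1, 0, 0, 0, 0, 0, 1.5, 1, 0, 0, 0, 0, 0, 1.5, 1, 0, 0, 0, 0, 0, 1.0, 1, 0, 0, 0, 0, 0, 0.6, 1, 0, 0, 0, 0, 0, 0.4, 1, 0, 0, 0, 0, 0, 0.3, 1, 0, 0, 0, 0, 0, 0, 1]'

```text
t: 26.85
ee_pos: [0.5531, -0.175, 0.0279]
eef_rot: [2.799, 1.425, 0.0]
force: [-0.4, 0.9, -0.3]
finger_gap: 0.192
```

>>> step_arm --moves '[0, 0, 0, 0, 0, 0.3, 1, 0, 0, 0, 0, 0, 0.2, 1, 0, 0, 0, 0, 0, 0.12, 1, 0, 0, 0, 0, 0, 0, 1]'

```text
t: 27.35
ee_pos: [0.5529, -0.1749, 0.0214]
eef_rot: [-2.799, -1.425, 0.0]
force: [-0.5, 0.3, -0.0]
finger_gap: 0.196
```

Run:
```python
from h import *
s=see("16",k=10,w=(38,28))[0]; print(s['torque'])
```

```text
t 27.35 p [ 552.9 -174.9   21.4] yawX 53.97 z [-0.  0. -1.] F [-0.53  0.31 -0.03] gap 0.196 q [-0.35  0.26  1.97 -0.    0.91  0.28]
tip [ 599.9 -110.2   26.2]
top [295.  182.7] 256 154
scene [243.9 219.6] 205 191
[-0.09053661  0.133916   -0.0477211 ]
```

View pics/zscene_16.png

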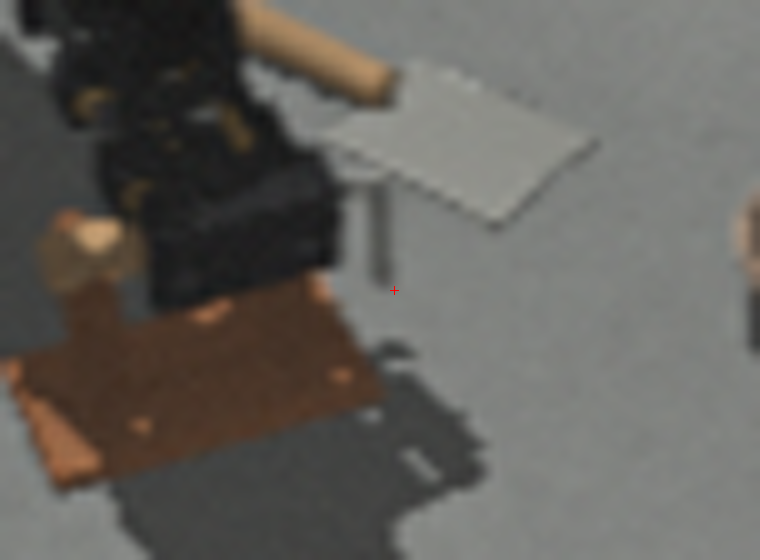

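>>> step_arm --moves '[0, 0, 0, 0, 0, 0.08, 1, 0, 0, 0, 0, 0, 0, 1, 0, 0, 0, 0, 0, 0, 0.7, 0, 0, 0, 0, 0, 0, 0.7, 0, 0, 0, 0, 0, 0, 0.7, 0, 0, 0, 0, 0, 0, 0.7]'

```text
t: 28.2
ee_pos: [0.5531, -0.175, 0.0209]
eef_rot: [2.799, 1.426, 0.0]
force: [0.1, 0.5, 1.2]
finger_gap: 0.302
```

>>> step_arm --moves '[0, 0, 0, 0, 0, 0, 0.2, 0, 0, 0, 0, 0, 0, 0.2, 0, 0, 0, 0, 0, 0, 0.2, 0, 0, 0, 0, 0, 0, 0.2, 0, 0, 0, 0, 0, 0, 0.2, 0, 0, 0, 0, 0, 0, 0.2]'

```text
t: 28.95
ee_pos: [0.553, -0.175, 0.0208]
eef_rot: [-2.799, -1.426, 0.0]
force: [0.6, -0.2, 0.1]
finger_gap: 0.802
```

>>> step_arm --moves '[0, 0, 0, 0, 0, -0.5, 0, 0, 0, 0, 0, 0, -1.0, 0, 0, 0, 0, 0, 0, -1.5, 0, 0, 0, 0, 0, 0, -2.0, 0, 0, 0, 0, 0, 0, -2.5, 0, 0, 0, 0, 0, 0, -2.5, 0, 0, 0, 0, 0, 0, -2.5, 0, 0, 0, 0, 0, 0, -2.5, 0, 0, 0, 0, -4, 0, 0, 0, 0, 0, 0, -5, 0, 0, 0, 0, 0, 0, -5, 0, 0, 0, 0, 0, 0, -5, 0, 0, 0, 0, 0, 0, -4, 0, 0, 0, 0, 0, 0, -2, 0, 0, 0, 0, 0, 0, 0, 0, 0, 0]'

```text
t: 30.82
ee_pos: [0.4058, -0.3779, 0.1717]
eef_rot: [2.8, 1.422, 0.001]
force: [-0.1, 0.3, 0.3]
finger_gap: 1.002
```

Run:
```python
from h import *
st(); snap("17")
C=(.5534,-.1749)
o=[]
for tag in("0","_17"):
    for n,z in(("top",.088),("scene",.088)):
        im=cv2.imread(f"pics/{n}{tag}.png"); r=rect(n,im,C,54,z,105,60)
        for P in ([(-50,-9),(50,-9),(50,9),(-50,9),(-50,-9)],[(80,-5),(80,5)]):
            cv2.polylines(r,[np.array([((x+105)*3,(60-y)*3) for x,y in P],np.int32)],False,(0,0,255),1)
        o.append(cv2.resize(r,None,fx=.6,fy=.6))
cv2.imwrite("pics/cmp.png",np.vstack([np.hstack(o[:2]),np.hstack(o[2:])]))
```

```text
t 30.82 p [ 405.8 -377.9  171.7] yawX 53.85 z [ 0.001 -0.    -1.   ] F [-0.08  0.29  0.34] gap 1.002 q [-0.79  0.06  1.9   0.    1.18 -0.16]
```

View pics/cmp.png

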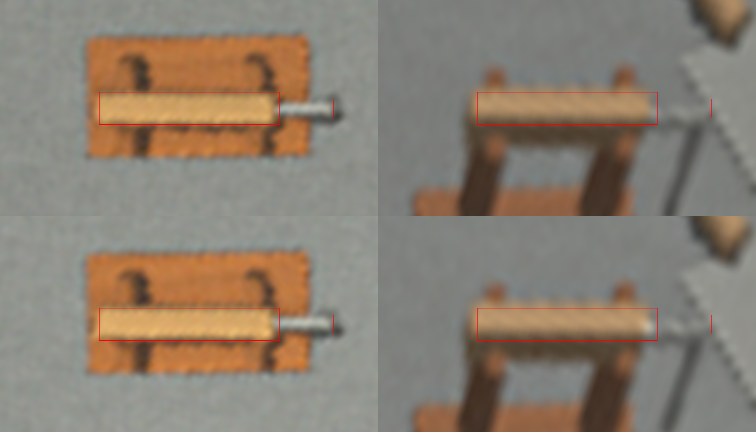

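View pics/top_17.png

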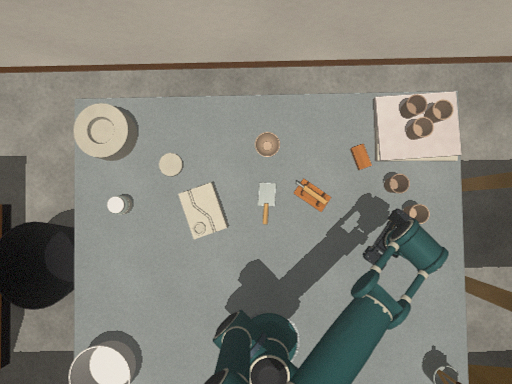

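Run:
```python
from h import *
st(); print(bot.finish_job())
```

```text
t 30.93 p [ 406.6 -376.5  171.2] yawX 53.98 z [ 0.001  0.    -1.   ] F [-0.24  0.27 -0.59] gap 0.999 q [-0.79  0.06  1.9   0.    1.18 -0.16]
the job is handed in; nothing more can be done
None
```

I took the stylus from its rest and put its tip on the groove floor beside the pouring collar. I drew it through both bends at about 2.9 cm/s, finishing about 3 mm past the finish point. Then I laid it back in both notches, let go, backed off and handed in at about 31 s.

**Last checks**
- **Stylus:** before and after pictures from both cameras show it on the rest within about 1 mm of where it was, tip at the same end.
- **Other things:** by eye in the last top picture they are where they started.
- **Robot:** it is clear of everything, with the gripper open.
- **During the draw:** readings taken between moves showed only a few newtons. The tip stayed within about 1 mm of the planned line, going by the arm's position.

**What failed or disagreed**
- **TCP position:** the fingers really end about 40 mm short of the reported TCP. My first grasp closed on air above the handle, so I reopened, went 40 mm lower and gripped it.
- **Cameras:** the two cameras put the mould up to about 5 mm apart. I settled it by comparing each camera's view of the stylus tip with the mould, so I reckon the line across the groove is good to about 2 mm. I did not probe the groove walls.
- **Groove floor:** contact came about 1 mm lower than I had worked out.
- **Groove view:** the arm hid the tip from the top camera for about the last two thirds of the draw. There I relied on the scene camera and the force readings.

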